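Turn over a thin sole plate: slide out, hang in slots, lay over

TASK

Slide the sole plate along its pressing channel until its cross pins stop against the guides and its nose sticks out over the edge, then take it by the nose and stand it in the slotted stand, tread facing the low rest, with both pins at the very bottom of their slots, and let go so that it leans by itself on the tall rest. Then take hold of it afresh and swing it over with its pins in the slots, lowering it gently without letting it slam, until it lies tread down on the low rest. Leave it there with both pins still fully home, and leave the other parts on the bench where they are.

Things in the scene. Friction and masses are not known exactly. Their poses are not given: they have to be found in the camera images.
- sole_plate: thin plate 130 x 56 x 8 mm, about 0.15 kg: one face bare aluminium, the other black ribbed rubber tread. Origin: centre of the bare face; x along the length to the nose, y across, z from bare face to tread (up at the start). An 8 mm steel cross pin stands 10 mm out of each long side, 76 mm over both ends, axis at x = -59, z = 4 mm. Balances within 3 mm of the middle.
- nose (a point): middle of the end face at the plate's nose (the end without pins), half way through the thickness; 124 mm from the pin axis
- pin_left (a point): point on the axis of the pin on the plate's +y side, 35 mm from the plate's centre line (7 mm outside its side)
- pin_right (a point): the same on the plate's -y side
- channel: fixed dark steel pressing channel, 170 x 110 mm, floor 70 mm above the bench, open at both ends; origin on the bench, x along it towards the edge over which the plate slides out, y across, x within 0.25 rad of the world's +y. Walls 16 mm high stand 82 mm apart beside plate and pins, and narrow to 62 mm near the edge: too close for fingers to grip the plate's sides inside the channel.
- channel_edge (a point): middle of the floor's edge at the channel's +x end, at floor height, axes as the channel. The nose starts between 25 mm short of it and 5 mm past it. Below and beyond is free space down to the bench.
- guide_stop (a point): on the floor's centre line, 66 mm back from the edge, where the 62 mm guides begin. Pushed along +x the plate slides freely until its pins hit the guides here; the nose then stands 54 mm past the edge and the plate still rests without tipping. Ease it back a few mm before lifting, or the pins may catch on the guides.
- stand: fixed slotted stand, base 165 x 100 mm, origin on the bench, x from low rest towards tall rest, y across, x within 0.25 rad of the world's +y. Two steel cheeks, 8 mm thick, inner faces 62 mm apart, top about 73 mm above the bench, each with an upright slot 10.5 mm wide for a pin, its mouth flared to about 28 mm over the top 11 mm.
- stand_seat (a point): midway between the cheeks, where the pin axis lies with both pins at the bottom of the slots, 50 mm above the bench; axes as the stand
- tall_rest (a point): centre of a fixed rubber bar across y, 36 mm long, 10 mm thick, 24.4 mm towards +x and 71.5 mm above the seat. A plate seated in the slots with its tread towards -x leans on it with its bare face, nose up and 12 degrees over towards +x. Narrow: fingers pass beside it.
- low_rest (a point): centre of a like bar 92.4 mm towards -x and 24 mm above the seat. The seated plate, swung over, lies on it with its tread, nose towards -x and 20 degrees upward. Narrow: fingers pass beside it.
- pylon: bystander: bare metal ankle pylon, 30 mm tube with square ends, lying, 174 mm long, 42 mm high; origin at its underside
- heel_wedge: bystander: heel wedge, 90 x 60 mm, up to 34 mm high; origin at its underside
- coupling: bystander: black stepped round rotation coupling, 52 mm across, 38 mm high; origin at its underside
- collar: bystander: brass ring, 48 mm across, 18 mm high; origin at its underside
Not all that is in view belongs to the job. What is shaped like the stand but blue, green or purple is not meant.

How it is judged:
By the outcome, as a careful person would: the job done as asked, in the order asked, and still so for the second after the job is handed in, with the robot touching nothing.
It also fails if it takes over 72 s, if anything falls off the work surface, if the arm or the gripper's body presses on something with over 40 N, if the wrist force passes 120 N, or if a joint passes its speed limit or range.

ROBOT

A 6-joint arm with a two-finger parallel gripper is mounted at the origin on the work surface. World frame = base frame: x ahead of the robot, y to its left, z up, the work surface at z = 0. Lengths are in mm, angles in degrees, forces in N, time in s.
With the tool pointing down it reaches from about 300 to 850 mm from the base axis. Payload 4.2 kg.
Tool frame: the origin (TCP) lies at the very end of the fingers, on their centre line; the grasp point (between the pads) lies 19 mm behind it; z points along the fingers, y is the line along which they close (so a half turn about z gives the same grasp; the last joint's range is limited). The gripper opens to 91 mm and grips with 3 to 60 N. Pads are 32 mm wide; open, the fingers measure 118 mm over their backs; the gripper's body (76 mm by 178 mm) begins 60 mm behind the grasp point.
Start: joints at [64.687, 18.312, 89.639, -0, 72.044, -1.146], TCP at [235.412, 524.621, 182.076] pointing down, gripper open.
Joint ranges: [-177.97, 177.97], [-48.28, 115.42], [12.27, 149.76], [-77.06, 257.06], [2.81, 150.46], [-146.56, 146.56]. Speed limits (degrees/s): [147.25, 147.25, 180, 180, 180, 180].

INTERFACE

Orientations are given as [roll, pitch, yaw] about the fixed x, y, z axes, in that order (R = Rz(yaw) Ry(pitch) Rx(roll)).
In Python, from workcell import * gives the robot as it stands.
- The arm moves only by the tool move_arm, never from a script. Its argument "motion" is a list of rows, each a list of 3 entries, a list of its own where there are three numbers: the finger opening in mm, from 0 to 91.2, then the shift along the world's x, y, z in units of 25 mm (1.0 is 25 mm), then the turn, a rotation vector about the world's x, y, z in units of 4 degrees (1.0 is 4 degrees). In form: [[grip, [x, y, z], [ax, ay, az]], ...]. A call has 1 to 20 rows; each row shifts and turns the commanded pose from where the row before left it; what a row does not reach is not made up. A row lasts 1/12 s, in which the tool goes at most 41.7 mm and 7.16 degrees, less where a joint would pass 70% of its speed; a pose out of reach is approached as far as the arm can. A call with a number of a shift or a turn outside -1 to 1 is refused whole. A call with a gripper value outside its range is refused whole. The fingers move at their own pace and stop on an object; "grip_force" is the grip in N (left out, the last holds). Time passes only in rows, so rows that do not move let the fingers close. It gives the time, the measured TCP pose, the force, the opening and the grip force at its end, in the units of the state.
- state(): the state, without advancing time (a new reading comes with each control period).
- grab_frame(name): name is "scene" or "top"; returns the picture (420x560x3 uint8, blue, green, red); there is no depth.
- camera_info(name): a dict with "fx", "fy", "cx", "cy" (pixels), "rvec" (rotation vector, rad) and "tvec" (3), from world to camera coordinates, as OpenCV has them. Camera axes: x right, y down, z forward; pixel columns grow to the right and rows downward; lengths in mm; the calibration is good to about 2 mm. A picture is of the moment at which its call begins. camera_info takes no time and is no camera call.
- job_done(): hands the job in; it is judged then, once.
The state is a dict: "time_s": time; "qpos": joint angles; "qvel": joint speeds; "effort": joint torques, N m; "ee_pos": TCP position; "ee_rot": TCP orientation; "force": force on the tool from outside, world axes, zero at the start; "torque": the same for the moment, N m; "gripper_width": finger opening in mm; "gripper_force": force on a finger pad.
Only numpy, scipy, OpenCV 4.12 (cv2) and the standard library are available. Lean on these libraries where they do the work, as an engineer would, in place of code of your own. Each camera call takes 0.05 s, during which the arm holds its last target. There are 200 camera calls.

## Working session

There is one attempt and no reset: what is moved stays moved. The work goes in short steps, Python scripts to look and compute and a tool call to move; the robot and the scene stay as the last step left them, time stands still between calls to the robot, and variables do not carry over. Pictures are saved under pics/ and viewed, at most 10 in all, crops included, and the job is handed in when it is done.

Besides the shell and the picture viewer there is one more tool, called after "Emit:" as a command line: name --argument value ..., lists and objects as JSON in quotes. move_arm: Moves the arm, as the interface text tells. Shifts and turns lie within -1 to 1; 1 stands for 25 mm of shift or 4 degrees of turn. Its arguments: {"type":"object","properties":{"motion":{"type":"array","items":{"type":"array"}},"grip_force":{"type":"number"}},"required":["motion"]}

```bash
mkdir -p pics; ls
python3 - <<'E'
from workcell import *
import cv2
for n in("scene","top"):
    cv2.imwrite(f"pics/{n}0.png",cv2.resize(grab_frame(n),(784,588)));print(camera_info(n))
print(state())
E
```

```text
pics
{'fx': 398.60138732761294, 'fy': 398.60138732761294, 'cx': 281.66211976176936, 'cy': 211.81440023857127, 'rvec': array([ 1.91001249,  1.42155142, -0.63041173]), 'tvec': array([ -39.53956197, -277.45679868, 1489.68104548])}
{'fx': 426.80295597151013, 'fy': 426.80295597151013, 'cx': 282.62017729926873, 'cy': 215.9307193091711, 'rvec': array([ 2.16026861, -2.11583187,  0.15546457]), 'tvec': array([-110.46042807,  534.94613274, 1258.52517848])}
{'time_s': 0.1, 'qpos': array([ 6.46871575e+01,  1.83467052e+01,  8.96978706e+01, -7.06243646e-04,
        7.20434244e+01, -1.14603208e+00]), 'qvel': array([ 0.00698235, -0.07949139, -0.19816826,  0.09095348,  0.02908462,
       -0.01831122]), 'effort': array([ 3.10062014e-04, -4.13332379e+01, -2.32510239e+01,  7.27769919e-02,
        4.22813545e-02, -3.38178313e-05]), 'ee_pos': array([235.19814635, 524.16370576, 181.32761914]), 'ee_rot': array([-1.79912004e+02, -1.08869228e-03,  1.55833407e+02]), 'force': array([-0.5691403 , -0.4191801 , -0.34543539]), 'torque': array([-0.03564422, -0.04112879, -0.00042611]), 'gripper_force': 0.0, 'gripper_width': 91.02357382994035}
```

View pics/scene0.png

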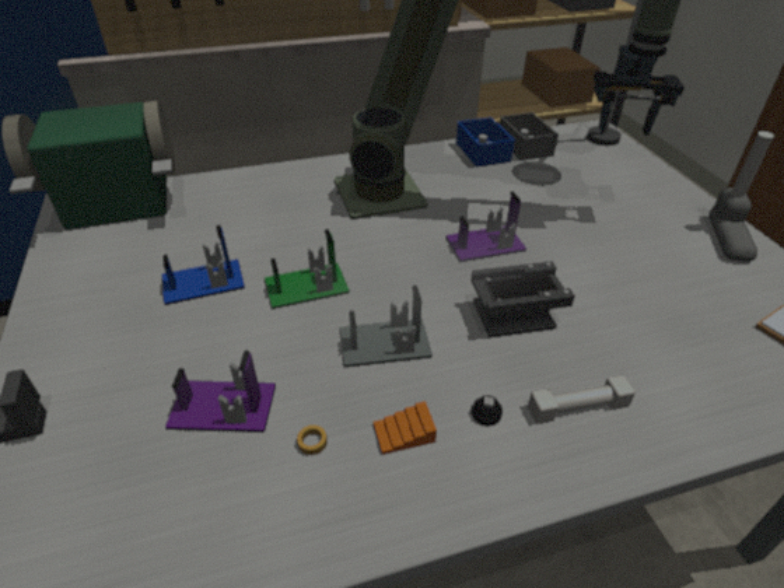

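View pics/top0.png

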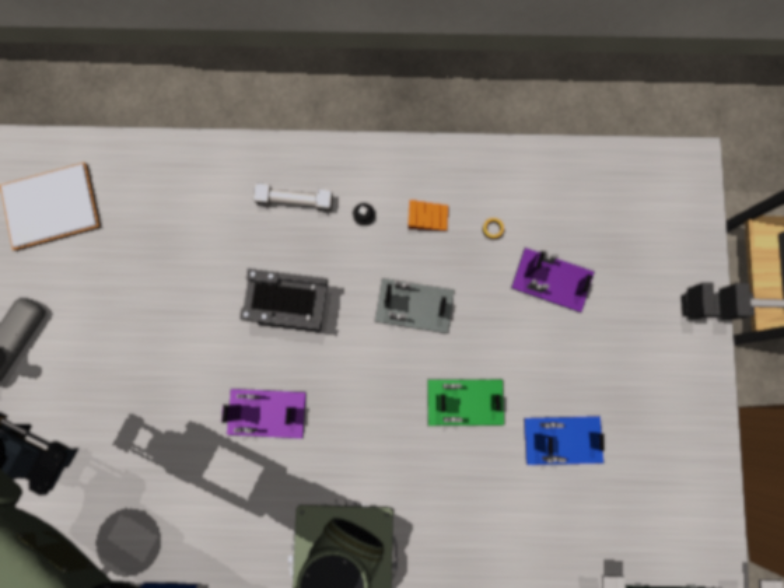

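The top picture shows the channel at (285,300) with the black plate inside. Stand-like things are at: grey (415,305), green (466,402), blue (564,440), and purple (266,413) and (553,280). Only the grey one fits, since coloured ones are excluded. I'll confirm it in an enlarged crop.

```bash
cat > h.py <<'E'
from workcell import *
import cv2, numpy as np
from scipy.spatial.transform import Rotation as Ro
def cam(n):
    c=camera_info(n);return c,np.array([[c['fx'],0,c['cx']],[0,c['fy'],c['cy']],[0,0,1]])
def ray(n,u,v,z):
    c,K=cam(n);R=cv2.Rodrigues(np.array(c['rvec'],float))[0];o=-R.T@c['tvec'];d=R.T@np.linalg.inv(K)@[u,v,1]
    return o+d*(z-o[2])/d[2]
def proj(n,P):
    c,K=cam(n);return cv2.projectPoints(np.array(P,float).reshape(-1,1,3),np.array(c['rvec'],float),np.array(c['tvec'],float),K,None)[0].reshape(-1,2)
def crop(n,x,y,w,h,s,f):
    cv2.imwrite(f,cv2.resize(grab_frame(n)[y:y+h,x:x+w],None,fx=s,fy=s,interpolation=cv2.INTER_CUBIC))
E
python3 - <<'E'
from h import *
im=[]
a=grab_frame("top")[185:245,168:328]; b=grab_frame("scene")[180:262,235:415]
r=lambda i,w:cv2.resize(i,None,fx=w,fy=w,interpolation=cv2.INTER_CUBIC)
A=r(a,4.5);B=r(b,4);o=np.zeros((600,730,3),np.uint8);o[:A.shape[0],:A.shape[1]]=A;o[272:272+B.shape[0],:B.shape[1]]=B
cv2.imwrite("pics/c1.png",cv2.convertScaleAbs(o,alpha=1.8))
E
```

```text
(no output)
```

View pics/c1.png

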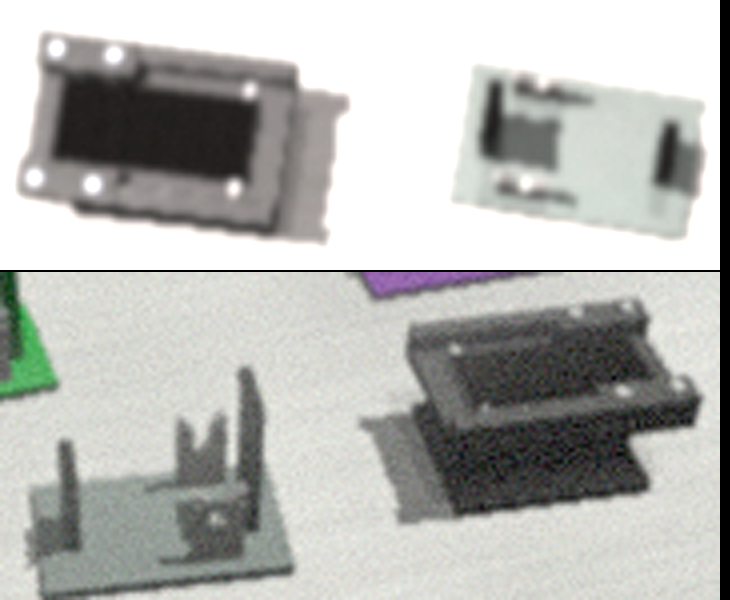

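```bash
cat > fit.py <<'E'
from h import *
from scipy.optimize import least_squares
T=lambda x,y:("top",168+x/4.5-.4,185+y/4.5-.4)
S=lambda x,y:("scene",235+x/4-.4,180+(y-272)/4-.4)
def W(p,L):
    c,s=np.cos(p[2]),np.sin(p[2]);return np.array([p[0]+c*L[0]-s*L[1],p[1]+s*L[0]+c*L[1],L[2]])
def fit(obs,p0,free=None):
    f=lambda p:np.concatenate([proj(o[0],W(p,L))[0]-o[1:] for o,L in obs])
    r=least_squares(f,p0,loss='soft_l1');return r.x,f(r.x).reshape(-1,2).round(1)
if __name__=="__main__":
    st=[(S(252,386),(24.4,0,126.5)),(S(69,450),(-92.4,0,79)),(T(493,120),(24.4,0,120)),(T(669,150),(-92.4,0,75)),
        (S(203,416),(0,35,73)),(S(212,493),(0,-35,73))]
    ch=[(T(42,35),(85,-55,86)),(T(20,195),(85,55,86)),(T(298,66),(-85,-55,86)),(T(272,230),(-85,55,86)),
        (S(700,398),(85,-55,86)),(S(460,425),(-85,-55,86)),(S(410,325),(-85,55,86)),(S(640,300),(85,55,86))]
    for n,o in(("stand",st),("ch",ch)):
        x,r=fit(o,[500,100,1.6]);print(n,x.round(3),np.degrees(x[2]).round(1),r.tolist())
        if n=="ch":
            c=x
            for a in((57,92),(55,158),(252,102),(243,178),(250,90),(234,187)):
                g=ray(*T(*a),78);q=Ro.from_euler('z',-c[2]).apply(g-[c[0],c[1],0]);print(a,g.round(0),q.round(1))
        else: s=x
    np.save("p.npy",[s,c])
    # overlay
    for n,w,k,fn in(("top",(168,185,160,60),5,"o1"),("scene",(235,180,180,82),4,"o2")):
        i=cv2.resize(grab_frame(n)[w[1]:w[1]+w[3],w[0]:w[0]+w[2]],None,fx=k,fy=k,interpolation=cv2.INTER_CUBIC)
        i=cv2.convertScaleAbs(i,alpha=1.7)
        def ln(p,Ls,col):
            q=np.array([(proj(n,W(p,L))[0]+.5-w[:2])*k for L in Ls]).round().astype(int);cv2.polylines(i,[q],False,col,1)
        for sy in(1,-1):
            ln(s,[(-14,sy*31,73),(-5.2,sy*31,62),(-5.2,sy*31,45),(5.2,sy*31,45),(5.2,sy*31,62),(14,sy*31,73)],(0,0,255))
        for a,z in((24.4,121.5),(-92.4,74)): ln(s,[(a-5,-18,z+5),(a-5,18,z+5),(a+5,18,z+5),(a+5,-18,z+5),(a-5,-18,z+5)],(255,0,0))
        ln(c,[(-85,-55,86),(-85,55,86),(85,55,86),(85,-55,86),(-85,-55,86)],(0,255,0))
        ln(c,[(85,-41,70),(85,41,70)],(0,255,255))
        cv2.imwrite(f"pics/{fn}.png",i)
    a,b=cv2.imread("pics/o1.png"),cv2.imread("pics/o2.png");o=np.zeros((600,800,3),np.uint8);o[:270]=a[:270];o[272:,:720]=b[:328];cv2.imwrite("pics/ov.png",o)
E
python3 fit.py
```

```text
stand [ 535.104 -101.665   11.096] 635.7 [[-16.9, 0.8], [69.3, -12.6], [14.6, 0.5], [-64.0, -0.6], [9.4, 15.2], [-3.6, -21.1]]
ch [532.89  136.391   1.46 ] 83.6 [[0.2, -0.8], [-1.3, 0.1], [-0.1, -0.4], [0.1, -0.1], [0.8, -0.3], [-0.8, 0.5], [-0.4, -0.7], [-0.4, -0.9]]
(57, 92) [558. 205.  78.] [ 71.1 -17.3  78. ]
(55, 158) [514. 204.  78.] [65.  26.4 78. ]
(252, 102) [554.  76.  78.] [-57.7 -27.5  78. ]
(243, 178) [503.  80.  78.] [-59.6  23.2  78. ]
(250, 90) [562.  78.  78.] [-55.2 -35.3  78. ]
(234, 187) [497.  85.  78.] [-54.7  29.9  78. ]
```

View pics/ov.png

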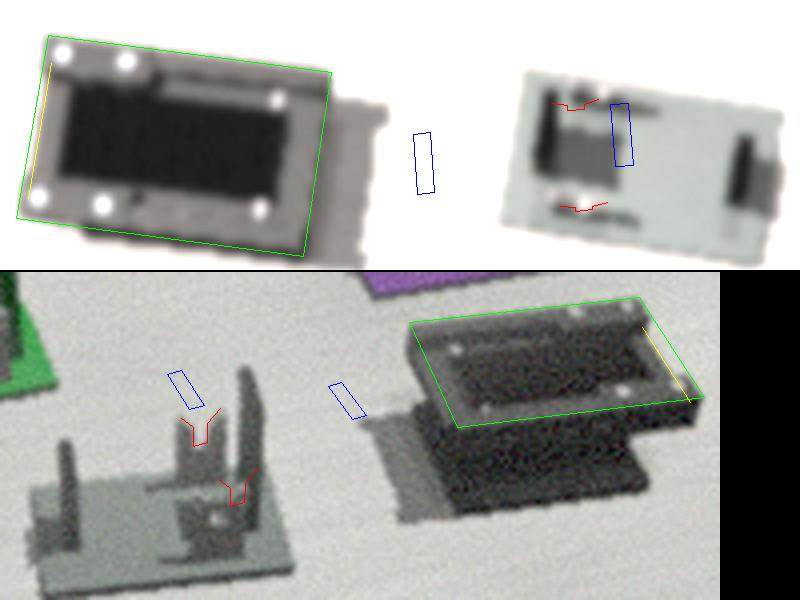

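```bash
sed -i 's/fit(o,\[500,100,1.6\])/fit(o,[530,-60 if n=="stand" else 136,1.45])/; s/loss=.soft_l1./x_scale=[10,10,.1]/' fit.py; python3 fit.py|head -2
```

```text
stand [ 540.188 -109.089    1.403] 80.4 [[-0.5, -0.5], [-0.6, 1.0], [0.4, -2.1], [0.3, 1.1], [-0.1, -0.6], [1.4, -1.5]]
ch [532.934 136.213   1.461] 83.7 [[0.2, -0.8], [-1.2, 0.1], [-0.0, -0.4], [0.2, -0.1], [0.8, -0.3], [-0.8, 0.5], [-0.5, -0.7], [-0.5, -0.9]]
```

View pics/ov.png

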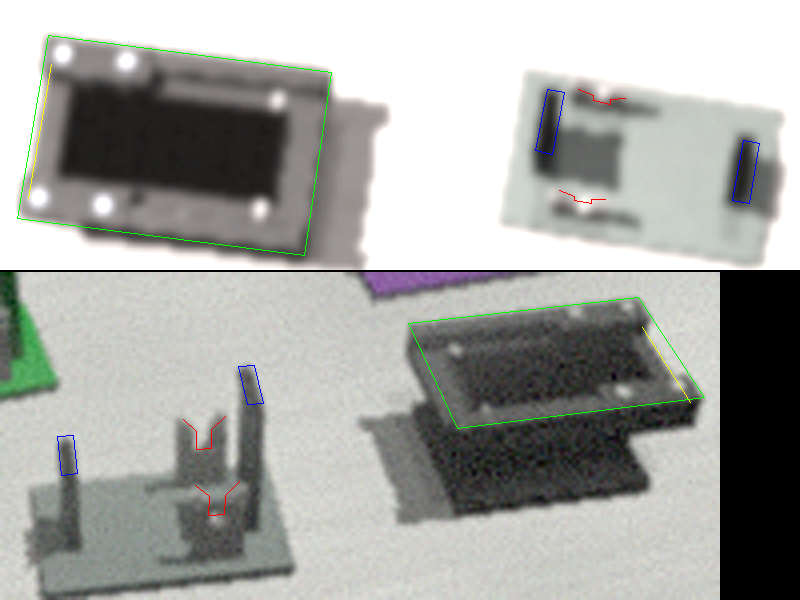

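```bash
cat > fit2.py <<'E'
from fit import *
st=[(S(252,386),(24.4,0,126.5)),(S(69,450),(-92.4,0,79)),(T(493,118),(24.4,0,121)),(T(669,152),(-92.4,0,75)),
    (S(203,416),(0,35,73)),(S(212,490),(0,-35,73))]
cn=[(T(475,66),(1,-1)),(T(704,100),(-1,-1)),(T(687,238),(-1,1)),(T(452,204),(1,1)),(S(38,597),(-1,-1)),(S(294,572),(1,-1)),(S(30,487),(-1,1))]
f=lambda p:np.concatenate([proj(o[0],W(p,L))[0]-o[1:] for o,L in st]+[proj(o[0],W(p,(p[3]+82.5*a,50*b,p[4])))[0]-o[1:] for o,(a,b) in cn])
r=least_squares(f,[535,-100,1.42,-20,5],x_scale=[10,10,.1,10,5],loss='soft_l1');print(r.x.round(2),np.degrees(r.x[2]),f(r.x).reshape(-1,2).round(1).tolist())
np.save("p.npy",[r.x[:3],np.load("p.npy")[1]])
E
python3 fit2.py
```

```text
[ 540.45 -108.63    1.42  -34.41    4.68] 81.57823120677958 [[-0.3, -0.6], [-0.3, 1.6], [0.2, -1.7], [0.2, -0.1], [-0.2, -0.6], [1.9, -0.7], [0.1, -0.6], [1.0, 0.5], [-0.1, 1.1], [-0.2, -0.1], [0.9, -0.0], [-0.2, -0.4], [-0.0, 0.4]]
```

The overlay shows the channel fitting well: the edge is at left px 20–50 and the plate's nose is about 15 mm short of it. The grey stand is confirmed by its V-notched cheeks, with the tall rest at left and the low rest at right. Next I move behind the plate.

Emit:
move_arm --motion '[[30, [0.574, -0.966, 0], [0, 0, -0.9]], [30, [0.574, -0.966, 0], [0, 0, -0.9]], [30, [0.574, -0.966, 0], [0, 0, -0.9]], [30, [0.574, -0.966, 0], [0, 0, -0.9]], [30, [0.574, -0.966, 0], [0, 0, -0.9]], [30, [0.574, -0.966, 0], [0, 0, -0.9]], [30, [0.574, -0.966, 0], [0, 0, -0.9]], [30, [0.574, -0.966, 0], [0, 0, -0.9]], [30, [0.574, -0.966, 0], [0, 0, -0.9]], [30, [0.574, -0.966, 0], [0, 0, -0.9]], [30, [0.574, -0.966, 0], [0, 0, -0.9]], [30, [0.574, -0.966, 0], [0, 0, -0.9]], [30, [0.574, -0.966, 0], [0, 0, -0.9]], [30, [0.574, -0.966, 0], [0, 0, -0.9]], [30, [0.574, -0.966, 0], [0, 0, -0.9]], [30, [0.574, -0.966, 0], [0, 0, -0.9]], [30, [0.574, -0.966, 0], [0, 0, -0.9]], [30, [0.574, -0.966, 0], [0, 0, -0.9]], [30, [0.574, -0.966, 0], [0, 0, -0.9]], [30, [0.574, -0.966, 0], [0, 0, -0.9]]]'

```text
time_s: 2.07
ee_pos: [523.0, 40.3, 182.2]
ee_rot: [180.0, -0.0, 83.6]
force: [0.5, 0.6, 0.2]
gripper_width: 30.1
gripper_force: 0.0
```

Emit:
move_arm --motion '[[30, [0, 0, -0.7], [0, 0, 0]], [30, [0, 0, -0.7], [0, 0, 0]], [30, [0, 0, -0.7], [0, 0, 0]], [30, [0, 0, -0.7], [0, 0, 0]], [30, [0, 0, -0.7], [0, 0, 0]], [30, [0, 0, -0.5], [0, 0, 0]], [30, [0, 0, 0], [0, 0, 0]], [30, [0, 0, 0], [0, 0, 0]]]'

```text
time_s: 2.73
ee_pos: [522.2, 41.6, 81.8]
ee_rot: [-179.9, 0.0, 83.8]
force: [-0.7, -1.0, 0.8]
gripper_width: 30.3
gripper_force: 0.0
```

Emit:
move_arm --motion '[[30, [0, 0, -0.3], [0, 0, 0]], [30, [0, 0, 0], [0, 0, 0]], [30, [0.033, 0.3, 0], [0, 0, 0]], [30, [0.033, 0.3, 0], [0, 0, 0]], [30, [0.033, 0.3, 0], [0, 0, 0]], [30, [0.033, 0.3, 0], [0, 0, 0]], [30, [0.033, 0.3, 0], [0, 0, 0]], [30, [0.033, 0.3, 0], [0, 0, 0]], [30, [0.033, 0.3, 0], [0, 0, 0]], [30, [0.033, 0.3, 0], [0, 0, 0]], [30, [0.033, 0.3, 0], [0, 0, 0]], [30, [0.033, 0.3, 0], [0, 0, 0]]]'

```text
time_s: 3.73
ee_pos: [530.7, 117.4, 74.5]
ee_rot: [180.0, 0.0, 83.8]
force: [0.1, 0.5, 1.1]
gripper_width: 29.9
gripper_force: 0.0
```

Emit:
move_arm --motion '[[30, [0.009, 0.08, 0], [0, 0, 0]], [30, [0.009, 0.08, 0], [0, 0, 0]], [30, [0.009, 0.08, 0], [0, 0, 0]], [30, [0.009, 0.08, 0], [0, 0, 0]], [30, [0, 0, 0], [0, 0, 0]]]'

```text
time_s: 4.15
ee_pos: [531.6, 124.7, 74.6]
ee_rot: [180.0, -0.0, 83.8]
force: [0.5, -0.8, -0.2]
gripper_width: 29.8
gripper_force: 0.0
```

Emit:
move_arm --motion '[[30, [0.007, 0.06, 0], [0, 0, 0]], [30, [0.007, 0.06, 0], [0, 0, 0]], [30, [0.007, 0.06, 0], [0, 0, 0]], [30, [0.007, 0.06, 0], [0, 0, 0]], [30, [0, 0, 0], [0, 0, 0]]]'

```text
time_s: 4.57
ee_pos: [532.3, 130.9, 74.6]
ee_rot: [180.0, -0.0, 83.8]
force: [0.1, -0.1, -0.4]
gripper_width: 30.0
gripper_force: 0.0
```

Emit:
move_arm --motion '[[30, [0.007, 0.06, 0], [0, 0, 0]], [30, [0.007, 0.06, 0], [0, 0, 0]], [30, [0, 0, 0], [0, 0, 0]]]'

```text
time_s: 4.82
ee_pos: [532.7, 133.9, 74.6]
ee_rot: [180.0, -0.0, 83.8]
force: [0.9, -0.3, 0.5]
gripper_width: 30.1
gripper_force: 0.0
```

Emit:
move_arm --motion '[[30, [0.007, 0.06, 0], [0, 0, 0]], [30, [0.007, 0.06, 0], [0, 0, 0]], [30, [0, 0, 0], [0, 0, 0]]]'

```text
time_s: 5.07
ee_pos: [533.0, 136.9, 74.6]
ee_rot: [180.0, -0.0, 83.8]
force: [-0.1, -0.6, -0.8]
gripper_width: 29.8
gripper_force: 0.0
```

Run:
```python
from h import *
crop("scene",340,150,75,75,8,"pics/s3.png")
i=cv2.imread("pics/s3.png");cv2.imwrite("pics/s3.png",cv2.convertScaleAbs(i,alpha=1.8))
```

```text
(no output)
```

View pics/s3.png

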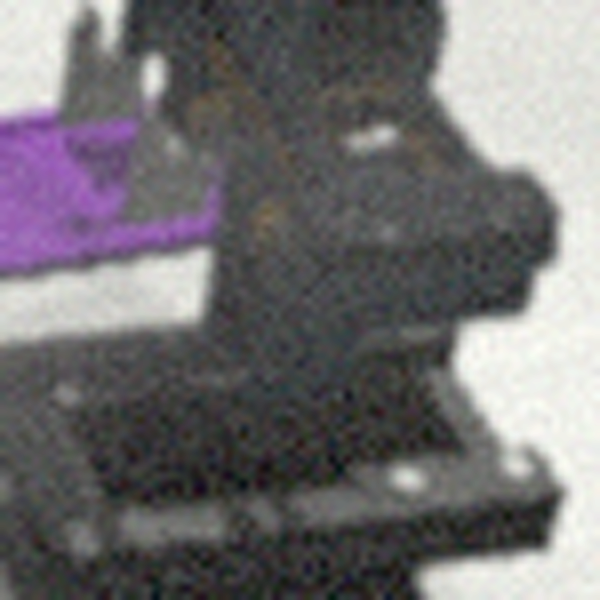

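Run:
```python
from h import *
from fit import W
s,c=np.load("p.npy")
o=np.zeros((600,800,3),np.uint8)
p=state()['ee_pos']
for n,w,k,off in(("scene",(335,140,80,80),5,0),("top",(160,185,80,60),5,400)):
    i=cv2.resize(grab_frame(n)[w[1]:w[1]+w[3],w[0]:w[0]+w[2]],None,fx=k,fy=k,interpolation=cv2.INTER_CUBIC)
    i=cv2.convertScaleAbs(i,alpha=3)
    P=lambda q:tuple(int(v) for v in((proj(n,q)[0]+.5-w[:2])*k).round())
    cv2.circle(i,P(p),4,(0,0,255),1)
    for x in (13,143): cv2.polylines(i,[np.array([P(W(c,(x,-28,78))),P(W(c,(x,28,78)))])],False,(0,255,0),1)
    o[:i.shape[0],off:off+i.shape[1]]=i
cv2.imwrite("pics/d4.png",o)
```

```text
(no output)
```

View pics/d4.png

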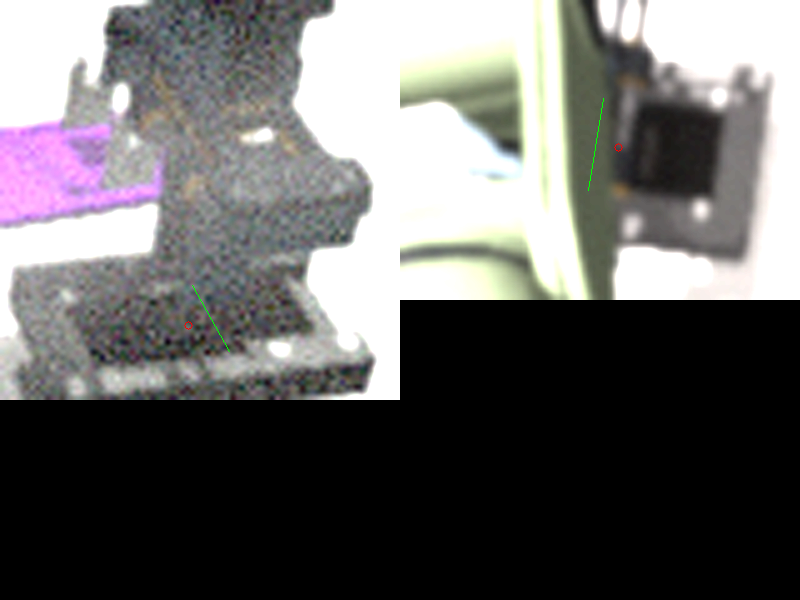

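The picture is ambiguous: the black area still seems to be at its old place. I'll lift away and look.

Emit:
move_arm --motion '[[30, [0, -0.1, 0.2], [0, 0, 0]], [30, [0, 0, 1], [0, 0, 0]], [30, [0, 0, 1], [0, 0, 0]], [30, [0, 0, 1], [0, 0, 0]], [30, [0, 0, 1], [0, 0, 0]], [91, [-0.5, -1, 0], [0, 0, 0]], [91, [-0.5, -1, 0], [0, 0, 0]], [91, [-0.5, -1, 0], [0, 0, 0]], [91, [-0.5, -1, 0], [0, 0, 0]], [91, [-0.5, -1, 0], [0, 0, 0]], [91, [-0.5, -1, 0], [0, 0, 0]], [91, [-0.5, -1, 0], [0, 0, 0]]]'

```text
time_s: 6.22
ee_pos: [444.6, -42.1, 180.0]
ee_rot: [180.0, 0.0, 83.8]
force: [0.2, -0.1, 1.5]
gripper_width: 73.7
gripper_force: 0.0
```

Run:
```python
from h import *
o=np.zeros((600,800,3),np.uint8)
for n,w,k,off in(("scene",(315,160,100,75),4,0),("top",(150,170,100,75),4,400)):
    i=cv2.resize(grab_frame(n)[w[1]:w[1]+w[3],w[0]:w[0]+w[2]],None,fx=k,fy=k,interpolation=cv2.INTER_CUBIC)
    i=cv2.convertScaleAbs(i,alpha=2.8)
    o[:i.shape[0],off:off+i.shape[1]]=i
o[300:560,:400]=cv2.resize(cv2.convertScaleAbs(grab_frame("scene")[150:280,215:415],alpha=1.5),(400,260))
o[300:560,400:]=cv2.resize(cv2.convertScaleAbs(grab_frame("top")[120:250,130:330],alpha=1.5),(400,260))
cv2.imwrite("pics/d5.png",o)
```

```text
(no output)
```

View pics/d5.png

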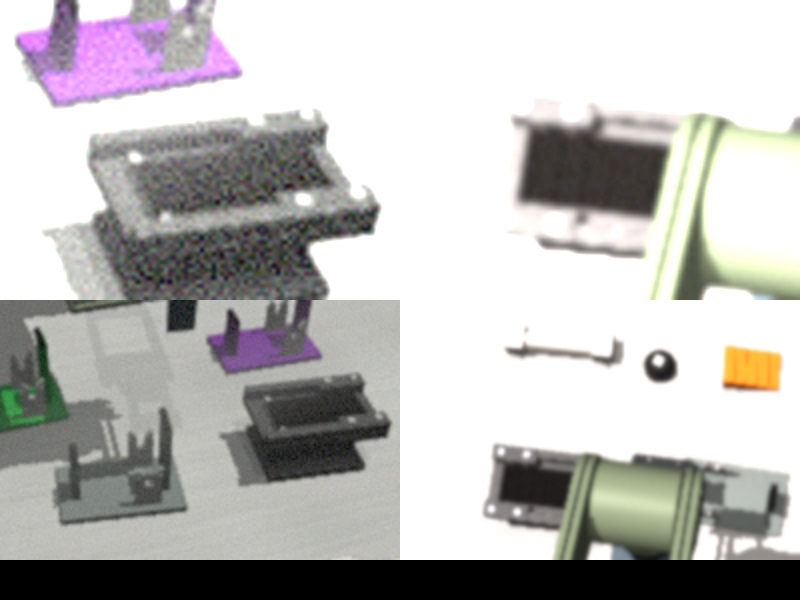

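Run:
```python
from h import *
p=state()['ee_pos'];print(p,state()['gripper_width'])
for d in(-59,-45,0,45,59): print(d,proj("scene",p+[d,0,0]).round(1),proj("scene",p+[d,16,0]).round(1),proj("scene",p+[d,-16,0]).round(1))
g=cv2.cvtColor(grab_frame("scene"),cv2.COLOR_BGR2GRAY)
np.set_printoptions(linewidth=250)
print(g[140:180:1,288:322:2])
```

```text
[445.5755248  -41.23076392 180.09408337] 89.66078671756833
-59 [[294.6 153.3]] [[300.2 152.4]] [[289.  154.2]]
-45 [[296.2 156.1]] [[301.8 155.2]] [[290.6 157. ]]
0 [[301.7 165.3]] [[307.5 164.3]] [[295.9 166.3]]
45 [[307.5 175.1]] [[313.4 174.1]] [[301.5 176.1]]
59 [[309.4 178.3]] [[315.4 177.2]] [[303.4 179.3]]
[[ 56  52  17  11  33  21  32  31  25  24  28  29  25  27  25  29  21]
 [ 54  43  21  15  18  28  19  31  30  15  28  21  25   7  20  27  18]
 [ 50  47  16  20  18  20  22  24  21  15  24  14  29  27  21  26  32]
 [ 53  55  15  30  20  27  28  26  17  14  16  24  19  36  16  19  27]
 [ 67  77  25   8  34  29  21  10  25  11  24  25  24  24  50  61  66]
 [ 82  91  46  24  20  23  27  25  27  32  23  27  28  15  84 109 111]
 [ 92  91  63  48  36  32  30  29  12  27  16  20  17  32 105 127 127]
 [ 85  91  67  55  44  41  24  23  21  17  32  27  29  29 119 133 129]
 [ 77  69  59  44  41  52  40  16  26  25  23  19  14  38 122 129 127]
 [ 44  35  49  58  69  86  57  31  16  32  15  26  16  46 120 130 126]
 [ 58  63  86 104 108 119  77  20  21  18  21  22  19  49 121 126 123]
 [11
[... 1355 characters left out ...]
114 113 126 128 124 126 124 125 126 123 125 124 123  81  55]
 [129 122 120 109 123 125 129 125 129 123 124 125 125 126 126  91  57]
 [127 128 117 115 123 127 124 125 123 127 123 127 126 123 127 113  56]
 [130 129 118 116 116 131 126 127 122 128 128 127 123 125 122 122  72]
 [126 127 117 112 114 125 127 125 122 129 125 125 123 124 124 125  83]
 [122 121 116 120 118 123 128 125 127 124 125 121 124 124 124 123  83]
 [118 116 116 115 113 120 126 121 127 125 121 122 121 124 126 120  92]
 [116 118 114 118 112 118 125 124 124 119 125 123 124 120 123 123  96]
 [118 114 116 115 112 116 125 123 123 126 122 127 124 123 121 121 108]
 [115 112 117 111 117 117 125 127 124 128 124 120 126 122 122 122 115]]
```

Run:
```python
from h import *
s=state();p=s['ee_pos'];print(p,s['gripper_width'],s['qpos'])
print("base",proj("scene",[0,0,0]),proj("top",[0,0,0]))
for z in(0,20,30,40,50): print(z,proj("scene",p+[59,0,z]).round(1).tolist(),proj("scene",p+[-59,0,z]).round(1).tolist())
i=grab_frame("scene")[60:210,220:400]
i=cv2.convertScaleAbs(cv2.resize(i,None,fx=3,fy=3,interpolation=cv2.INTER_CUBIC),alpha=1.6)
j=cv2.convertScaleAbs(cv2.resize(grab_frame("top")[120:330,150:410],(520,420)),alpha=1.5)[:,260-130:390]
o=np.zeros((450,800,3),np.uint8);o[:,:540]=i;o[:420,540:]=j
for d in(-59,59):
    q=((proj("scene",p+[d,0,0])[0]-[220,60])*3).astype(int);cv2.circle(o,tuple(int(v) for v in q),4,(0,0,255),1)
q=(proj("scene",p+[0,0,79])[0]-[220,60])*3;cv2.circle(o,(int(q[0]),int(q[1])),4,(0,255,0),1)
cv2.imwrite("pics/d6.png",o)
```

```text
[445.86491645 -40.71714391 179.97442108] 90.77458552010178 [-6.71320939e+00  6.82654710e+00  1.05293867e+02  3.08910473e-02
  6.78161945e+01 -5.20173470e-01]
base [[271.08232196 137.57390076]] [[245.1597927  397.34670895]]
0 [[309.6, 178.3]] [[294.8, 153.4]]
20 [[310.1, 171.8]] [[295.0, 147.1]]
30 [[310.3, 168.5]] [[295.2, 143.9]]
40 [[310.5, 165.2]] [[295.3, 140.6]]
50 [[310.8, 161.7]] [[295.4, 137.3]]
```

View pics/d6.png

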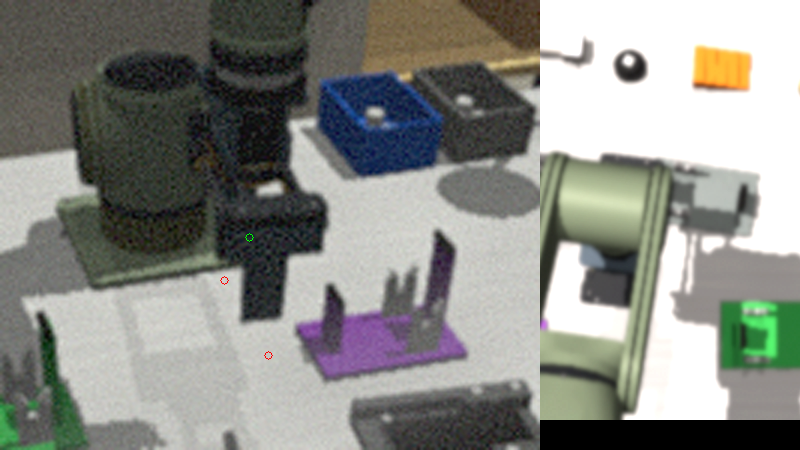

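The picture shows the fingertip at d6 px (262,320), higher than the projected TCP (268,355). So the commanded tip and the seen tip disagree. I'll check by closing the fingers and touching the open bench.

Emit:
move_arm --motion '[[0, [0, 0, 0], [0, 0, 0]], [0, [0, 0, 0], [0, 0, 0]], [0, [0, 0, 0], [0, 0, 0]], [0, [0, 0, 0], [0, 0, 0]], [0, [0, 0, 0], [0, 0, 0]], [0, [0, 0, 0], [0, 0, 0]], [0, [0, 0, 0], [0, 0, 0]], [0, [0, 0, 0], [0, 0, 0]]]'

```text
time_s: 7.23
ee_pos: [445.5, -40.9, 179.6]
ee_rot: [180.0, -0.0, 83.8]
force: [0.4, -0.3, -0.3]
gripper_width: 40.4
gripper_force: 0.0
```

Run:
```python
from h import *
s=state();p=s['ee_pos'];print(p,s['gripper_width'])
for d in(0,13.5):print(proj("scene",p+[d,0,0]),proj("scene",p+[d,0,36]))
g=cv2.GaussianBlur(cv2.cvtColor(grab_frame("scene"),cv2.COLOR_BGR2GRAY),(3,3),0)
np.set_printoptions(linewidth=250)
print(g[135:180:2,284:324:2])
t=cv2.GaussianBlur(cv2.cvtColor(grab_frame("top"),cv2.COLOR_BGR2GRAY),(3,3),0)
for z in(0,36,79):print(z,proj("top",p+[0,0,z]),proj("top",p+[13,16,z]),proj("top",p+[-13,-16,z]))
print(t[215:285:3,215:290:3])
```

```text
[445.45524104 -40.88272868 179.56168356] 40.410974107825616
[[301.78995432 165.41438923]] [[302.39126388 153.77720127]]
[[303.49366015 168.28921509]] [[304.14093677 156.608577  ]]
[[ 25  22  28  39  27  32  18  19  16  15  18  19  19  17  21  22  23  21  25  24]
 [ 27  27  37  46  34  27  28  22  21  26  25  24  23  25  24  28  22  22  25  23]
 [ 28  37  50  53  49  27  24  25  22  22  24  24  25  27  23  21  24  22  25  22]
 [ 37  51  52  51  49  25  24  22  23  20  21  25  26  25  22  25  27  24  23  26]
 [ 46  54  54  62  58  29  25  22  24  23  23  24  24  26  24  26  30  32  32  35]
 [ 61  76  82  88  81  34  24  28  24  23  25  26  24  25  45  74  79  89  99 102]
 [ 83  87  85  85  73  31  18  25  26  23  25  26  24  24  67 122 124 126 129 129]
 [ 60  57  56  56  57  30  15  23  23  24  25  27  28  26  77 125 128 127 126 126]
 [ 62  85 104 107 109  82  69  43  21  27  25  21  20  26  87 125 125 126 126 127]
 [111 117 121 127 127 125 120  65  27  29  24  25  26  32  96 126 124 125 125 125]
 [118 118 118 125 128 129 123  66  21  24  23  24  26  35 103 125 126 125 126 124]
 [119 1
[... 3040 characters left out ...]
 188 183  85  49  50  50  50  49  49  33  40 110  84 107  98 170 185 182 152 116]
 [ 30 109 188 189 190 190 184  85  49  62  56  50  50  49  33  57 111  90  99 112 172 183 183 140 138]
 [ 33 135 183 183 184 185 185 163 141 133 112  98  85  65  54  74 104  96  93 133 181 185 183 134 108]
 [ 44 160 184 184 185 186 186 188 188 189 188 187 178 159 150 119  98 100  84 149 185 185 161 115  94]
 [ 57 163 181 181 182 182 183 185 185 186 187 187 176 171 167 126  88 108  80 162 185 185 161 115  96]
 [ 65 127 180 182 183 184 185 186 188 188 189 186 173 171 164 123  85 109  79 161 179 184 182 166 148]
 [102 122 165 171 175 180 182 185 186 187 183 177 171 171 158 118  83 109  92 164 179 183 183 182 182]]
```

Emit:
move_arm --motion '[[0, [-0.6, 1, -0.5], [0, 0, 0]], [0, [0, 0, -1], [0, 0, 0]], [0, [0, 0, -1], [0, 0, 0]], [0, [0, 0, -1], [0, 0, 0]], [0, [0, 0, -1], [0, 0, 0]], [0, [0, 0, -1], [0, 0, 0]], [0, [0, 0, -0.8], [0, 0, 0]], [0, [0, 0, -0.1], [0, 0, 0]], [0, [0, 0, 0], [0, 0, 0]]]'

```text
time_s: 8.08
ee_pos: [429.7, -15.9, 18.9]
ee_rot: [-179.9, 0.0, 83.8]
force: [-0.3, -0.7, -0.3]
gripper_width: 0.4
gripper_force: 0.0
```

Emit:
move_arm --motion '[[0, [0, 0, -0.15], [0, 0, 0]], [0, [0, 0, -0.15], [0, 0, 0]], [0, [0, 0, 0], [0, 0, 0]]]'

```text
time_s: 8.33
ee_pos: [431.0, -15.9, 12.5]
ee_rot: [179.9, -0.0, 83.8]
force: [-0.1, -0.7, 0.7]
gripper_width: 0.2
gripper_force: 0.0
```

Emit:
move_arm --motion '[[0, [0, 0, -0.1], [0, 0, 0]], [0, [0, 0, -0.1], [0, 0, 0]], [0, [0, 0, -0.1], [0, 0, 0]], [0, [0, 0, -0.1], [0, 0, 0]], [0, [0, 0, 0], [0, 0, 0]]]'

```text
time_s: 8.75
ee_pos: [430.1, -15.9, 1.7]
ee_rot: [-180.0, 0.0, 83.8]
force: [-0.0, -0.1, 0.5]
gripper_width: 0.5
gripper_force: 0.0
```

Run:
```python
from h import *
s=state();p=s['ee_pos'];print(p,s['gripper_width'],s['force'])
for z in (0,20,36):print(proj("scene",p+[13.5,0,z]))
g=cv2.GaussianBlur(cv2.cvtColor(grab_frame("scene"),cv2.COLOR_BGR2GRAY),(3,3),0)
np.set_printoptions(linewidth=250)
print(g[190:226:2,296:340:2])
```

```text
[430.0906423  -15.85507745   1.6519704 ] 0.48550532042683286 [-0.03361131 -0.07691011  0.50191912]
[[307.06420814 213.8914837 ]]
[[307.41960067 208.73993859]]
[[307.70983756 204.53284842]]
[[115 109  66  45  48  49  50  49  47  47  47  47  48  49  48  48  49  96 119 119 119 117]
 [112 109  68  45  45  44  44  47  48  49  49  47  49  50  51  48  58 105 120 120 117 104]
 [ 97 104  70  49  50  49  50  51  50  51  50  50  52  50  50  48  74 119 121 122 108  72]
 [ 81  99  69  48  49  50  51  51  51  51  50  49  48  49  51  49  79 119 119 122  99  60]
 [ 82 107  70  50  49  50  52  51  51  57  58  64  70  74  80  87 105 122 122 122  90  51]
 [ 85 101  71  52  50  50  51  50  65 100 105 111 118 118 117 121 122 123 122 122  90  56]
 [ 79  93  73  51  50  49  52  51  79 120 124 122 124 123 122 123 121 123 122 123 102  60]
 [ 57  77  88  71  74  76  83  93 104 117 122 122 123 122 123 123 123 124 123 124 120  78]
 [ 52  62  85  94 111 112 112 114 114 117 122 124 123 123 125 125 124 124 125 125 126 103]
 [ 50  59  72  79 102 113 116 115 115 117 124 127 126 126 127 125 125 125 125 125 124 118]
 [ 50  53  71  73  79  94 116 117 118 119 125 127 127 127 125 126 123 123 120 118 116 115]
 [ 49  50  65  79  77  90 120 120 118 118 123 128 126 125 125 125 124 124 119 116 114  97]
 [ 50  47  58  77  83 107 119 119 115 114 119 127 127 126 127 126 127 126 116 111 104  67]
 [ 50  49  55  67  77 109 115 115 115 116 116 120 127 128 115 102 101  98  83  75  71  51]
 [ 50  49  54  69  94 115 118 118 119 117 117 118 126 128 110  83  76  76  75  71  64  56]
 [ 50  48  64  81  91 117 119 119 119 116 118 119 123 128 125 116  91  76  74  73  66  62]
 [ 47  47  73  97  82 115 121 124 124 124 128 127 129 128 128 127  99  73  74  75  69  65]
 [ 47  46  76 109  86 117 130 130 128 129 128 127 127 128 126 128 116  81  74  74  70  64]]
```

Emit:
move_arm --motion '[[0, [0, 0, -0.15], [0, 0, 0]], [0, [0, 0, -0.15], [0, 0, 0]], [0, [0, 0, -0.15], [0, 0, 0]], [0, [0, 0, -0.15], [0, 0, 0]], [0, [0, 0, -0.1], [0, 0, 0]], [0, [0, 0, 0], [0, 0, 0]]]'

```text
time_s: 9.3
ee_pos: [429.9, -15.8, -16.1]
ee_rot: [-179.9, 0.0, 83.8]
force: [0.7, -0.1, -0.3]
gripper_width: 0.2
gripper_force: 0.0
```

Emit:
move_arm --motion '[[0, [0, 0, -0.1], [0, 0, 0]], [0, [0, 0, -0.1], [0, 0, 0]], [0, [0, 0, 0], [0, 0, 0]]]'

```text
time_s: 9.55
ee_pos: [430.2, -15.9, -20.8]
ee_rot: [-180.0, 0.0, 83.8]
force: [0.1, 1.0, 0.3]
gripper_width: 0.1
gripper_force: 0.0
```

Emit:
move_arm --motion '[[0, [0, 0, -0.1], [0, 0, 0]], [0, [0, 0, 0], [0, 0, 0]]]'

```text
time_s: 9.72
ee_pos: [430.3, -15.9, -23.2]
ee_rot: [-180.0, 0.0, 83.8]
force: [0.5, -0.1, 0.2]
gripper_width: 0.3
gripper_force: 0.0
```

Emit:
move_arm --motion '[[0, [0, 0, -0.1], [0, 0, 0]], [0, [0, 0, 0], [0, 0, 0]]]'

```text
time_s: 9.88
ee_pos: [430.2, -15.9, -25.7]
ee_rot: [-180.0, 0.0, 83.8]
force: [-0.2, 0.8, -0.0]
gripper_width: 0.4
gripper_force: 0.0
```

Emit:
move_arm --motion '[[0, [0, 0, -0.1], [0, 0, 0]], [0, [0, 0, -0.1], [0, 0, 0]], [0, [0, 0, 0], [0, 0, 0]]]'

```text
time_s: 10.13
ee_pos: [430.1, -15.9, -30.9]
ee_rot: [-180.0, 0.0, 83.8]
force: [-0.6, 0.5, -0.0]
gripper_width: 0.2
gripper_force: 0.0
```

Emit:
move_arm --motion '[[0, [0, 0, -0.06], [0, 0, 0]], [0, [0, 0, 0], [0, 0, 0]]]'

```text
time_s: 10.3
ee_pos: [430.5, -15.9, -31.6]
ee_rot: [180.0, -0.0, 83.8]
force: [-2.0, -0.2, 4.5]
gripper_width: 0.8
gripper_force: 2.3
```

Emit:
move_arm --motion '[[0, [0, 0, -0.06], [0, 0, 0]], [0, [0, 0, 0], [0, 0, 0]]]'

```text
time_s: 10.47
ee_pos: [430.5, -15.9, -31.7]
ee_rot: [180.0, 0.0, 83.8]
force: [-6.6, -0.1, 22.5]
gripper_width: 0.5
gripper_force: 10.9
```

Emit:
move_arm --motion '[[0, [0, 0, -0.06], [0, 0, 0]], [0, [0, 0, 0], [0, 0, 0]]]'

```text
time_s: 10.63
ee_pos: [430.5, -15.9, -31.8]
ee_rot: [180.0, -0.0, 83.8]
force: [-8.6, 1.1, 40.0]
gripper_width: 0.5
gripper_force: 19.6
```

The bench contact shows the real tip is 31.6 mm above the reported TCP, so the first push swept over the plate. I redo it with that offset: reported z = real z − 31.6.

Emit:
move_arm --motion '[[30, [0, 0, 1], [0, 0, 0]], [30, [0, 0, 1], [0, 0, 0]], [30, [0, 0, 1], [0, 0, 0]], [30, [0, 0, 1], [0, 0, 0]], [30, [0, 0, 1], [0, 0, 0]], [30, [0, 0, 0.4], [0, 0, 0]], [30, [0.9, 0.5, 0], [0, 0, 0]], [30, [0.9, 0.5, 0], [0, 0, 0]], [30, [0.9, 0.6, 0], [0, 0, 0]], [30, [0.95, 0.6, 0], [0, 0, 0]], [30, [0, 0, -1], [0, 0, 0]], [30, [0, 0, -0.8], [0, 0, 0]], [30, [0, 0, -0.3], [0, 0, 0]], [30, [0, 0, 0], [0, 0, 0]], [30, [0, 0, 0], [0, 0, 0]]]'

```text
time_s: 11.88
ee_pos: [521.6, 39.0, 47.7]
ee_rot: [-180.0, 0.0, 83.8]
force: [0.6, 0.0, 0.7]
gripper_width: 30.3
gripper_force: 0.0
```

Emit:
move_arm --motion '[[30, [0, 0, -0.19], [0, 0, 0]], [30, [0, 0, 0], [0, 0, 0]], [30, [0.033, 0.3, 0], [0, 0, 0]], [30, [0.033, 0.3, 0], [0, 0, 0]], [30, [0.033, 0.3, 0], [0, 0, 0]], [30, [0.033, 0.3, 0], [0, 0, 0]], [30, [0.033, 0.3, 0], [0, 0, 0]], [30, [0.033, 0.3, 0], [0, 0, 0]], [30, [0.033, 0.3, 0], [0, 0, 0]], [30, [0.033, 0.3, 0], [0, 0, 0]], [30, [0.033, 0.3, 0], [0, 0, 0]], [30, [0.033, 0.3, 0], [0, 0, 0]], [30, [0, 0, 0], [0, 0, 0]]]'

```text
time_s: 12.97
ee_pos: [530.2, 115.9, 42.7]
ee_rot: [180.0, -0.1, 83.9]
force: [-0.7, 0.5, -0.6]
gripper_width: 30.0
gripper_force: 0.0
```

Emit:
move_arm --motion '[[30, [0.009, 0.08, 0], [0, 0, 0]], [30, [0.009, 0.08, 0], [0, 0, 0]], [30, [0.009, 0.08, 0], [0, 0, 0]], [30, [0.009, 0.08, 0], [0, 0, 0]], [30, [0, 0, 0], [0, 0, 0]]]'

```text
time_s: 13.38
ee_pos: [530.8, 122.4, 42.7]
ee_rot: [-180.0, -0.0, 83.8]
force: [1.1, -0.2, -0.0]
gripper_width: 29.6
gripper_force: 0.0
```

Emit:
move_arm --motion '[[30, [0.007, 0.06, 0], [0, 0, 0]], [30, [0.007, 0.06, 0], [0, 0, 0]], [30, [0.007, 0.06, 0], [0, 0, 0]], [30, [0, 0, 0], [0, 0, 0]]]'

```text
time_s: 13.72
ee_pos: [531.5, 126.9, 42.8]
ee_rot: [180.0, -0.0, 83.8]
force: [-0.5, -0.4, 0.1]
gripper_width: 30.0
gripper_force: 0.0
```

Emit:
move_arm --motion '[[30, [0.007, 0.06, 0], [0, 0, 0]], [30, [0.007, 0.06, 0], [0, 0, 0]], [30, [0, 0, 0], [0, 0, 0]]]'

```text
time_s: 13.97
ee_pos: [531.7, 129.2, 42.8]
ee_rot: [180.0, 0.1, 83.9]
force: [-0.4, -3.4, -0.2]
gripper_width: 29.9
gripper_force: 1.5
```

Emit:
move_arm --motion '[[30, [0.007, 0.06, 0], [0, 0, 0]], [30, [0, 0, 0], [0, 0, 0]]]'

```text
time_s: 14.13
ee_pos: [531.7, 129.4, 42.8]
ee_rot: [-180.0, 0.2, 83.9]
force: [-0.5, -6.9, 1.7]
gripper_width: 30.1
gripper_force: 3.6
```

The plate is stopped on the guides (6.9 N). Now I lift, go past the nose and tilt the tool 45°.

Emit:
move_arm --motion '[[30, [-0.01, -0.1, 0.3], [0, 0, 0]], [60, [0, 0, 1], [0, 0, 0]], [91, [0, 0, 1], [0, 0, 0]], [91, [0, 0, 0.6], [0, 0, 0]], [91, [0.1, 0.9, 0], [-0.8, 0.09, 0]], [91, [0.1, 0.9, 0], [-0.8, 0.09, 0]], [91, [0.1, 0.9, 0], [-0.8, 0.09, 0]], [91, [0.1, 0.9, 0], [-0.8, 0.09, 0]], [91, [0.1, 0.9, 0], [-0.8, 0.09, 0]], [91, [0.1, 0.9, 0], [-0.8, 0.09, 0]], [91, [0.1, 0.9, 0], [-0.8, 0.09, 0]], [91, [0.1, 0.9, 0], [-0.8, 0.09, 0]], [91, [0.1, 0.9, 0], [-0.8, 0.09, 0]], [91, [0, 0, 0], [-0.8, 0.09, 0]], [91, [0, 0, 0], [-0.8, 0.09, 0]], [91, [0, 0, 0], [-0.8, 0.09, 0]], [91, [0, 0, 0], [-0.8, 0.09, 0]], [91, [0, 0, 0], [-0.8, 0.09, 0]], [91, [0, 0, 0], [0, 0, 0]]]'

```text
time_s: 15.72
ee_pos: [553.1, 333.0, 112.1]
ee_rot: [-179.4, 45.2, 84.3]
force: [0.2, 0.8, -0.5]
gripper_width: 91.1
gripper_force: 0.0
```

Run:
```python
from h import *
s=state();p=s['ee_pos'];R=Ro.from_euler('xyz',s['ee_rot'],degrees=True);d=R.as_matrix()[:,2]
print(p,s['gripper_width'],s['qpos'].round(1),d.round(2))
n=R.as_matrix()
for nm,o in(("axis",-31.6*d),("world",np.array([0,0,31.6])),("none",np.zeros(3))):
  for si in(1,-1):
    print(nm,si,[proj("scene",p+o+59*si*n[:,1]+t*n[:,0])[0].round(1).tolist() for t in(-16,16)],[proj("top",p+o+59*si*n[:,1]+t*n[:,0])[0].round(1).tolist() for t in(-16,16)])
g=cv2.GaussianBlur(cv2.cvtColor(grab_frame("scene"),cv2.COLOR_BGR2GRAY),(3,3),0)
np.set_printoptions(linewidth=250)
c=proj("scene",p+59*n[:,1]*np.sign(n[0,1]))[0].astype(int);print(c,c-[10,35])
print(g[c[1]-35:c[1]+8:2,c[0]-10:c[0]+60:2])
```

```text
[553.06695152 332.97842309 112.13578897] 91.07411634348057 [ 44.7  48.7  60.3 -27.7 107.   51.1] [-0.08 -0.7  -0.7 ]
axis 1 [[460.9, 188.7], [466.1, 194.6]] [[129.0, 180.8], [124.2, 181.7]]
axis -1 [[439.2, 162.9], [444.3, 168.7]] [[121.2, 221.5], [116.5, 221.7]]
world 1 [[454.0, 186.8], [459.3, 192.7]] [[135.6, 181.0], [130.6, 181.9]]
world -1 [[432.6, 160.8], [437.9, 166.7]] [[127.9, 222.2], [123.0, 222.3]]
none 1 [[450.4, 196.3], [455.7, 202.0]] [[139.4, 183.6], [134.5, 184.4]]
none -1 [[429.7, 170.2], [434.9, 175.8]] [[131.9, 223.7], [127.1, 223.8]]
[453 199] [443 164]
[[ 35  31  29  28  24  30  64  98 116 120 121 122 124 122 124 123 125 125 126 124 125  94  33  24  38  52  48  38  38  36  30  18  17  21  33]
 [ 41  25  26  27  42  73 105 112 112 114 114 117 118 121 122 124 125 124 124 124 114  74  29  26  39  44  34  22  26  26  26  21  14  18  24]
 [ 79  38  28  48  88 110 113 113 111 112 112 112 112 115 114 117 121 123 125 115  71  36  29  35  39  33  26  23  25  26  25  24  22  21  18]
 [108  80  71 100 111 114 111 112 111 112 111 112 112 113 114 114 116 114 100  66  38  29  
[... 1926 characters left out ...]
91  75  70  63  60  59  61  61  59  60  60  65  68  80  93 109 117 123 122 120 118 120 119 117 119 120 124 126 126 125 124 123]
 [121 117 106 105 106 104  95  74  61  60  63  62  59  60  61  62  67  73  78  85 101 118 124 124 125 124 124 123 123 123 123 123 122 122 123]
 [ 93  91  71  69  85 109 109  80  62  65  70  67  68  68  67  71  72  73  73  72  73  82 103 122 124 123 122 122 122 122 122 124 122 123 125]
 [ 63  67  69  64  64  83  82  67  61  62  69  73  72  72  73  72  72  70  71  72  70  71  86 119 123 124 122 122 122 123 124 124 124 124 125]
 [ 68  64  70  71  63  63  70  68  63  60  64  69  71  72  71  71  71  70  71  71  71  81 108 122 122 124 125 124 125 127 125 125 124 123 123]]
```

The fingertip corners at about (459,186) and (465,192) match the 31.6 mm offset along the tool axis. So the real grasp point lies 50.6 mm behind the reported TCP. Approaching the nose.

Emit:
move_arm --motion '[[91, [-0.21, -0.73, 0], [0, 0, 0]], [91, [-0.21, -0.73, 0], [0, 0, 0]], [91, [0, -0.49, -0.49], [0, 0, 0]], [91, [0, -0.49, -0.49], [0, 0, 0]], [91, [0, -0.49, -0.49], [0, 0, 0]], [91, [0, -0.49, -0.49], [0, 0, 0]], [91, [0, -0.49, -0.49], [0, 0, 0]], [91, [0, -0.49, -0.49], [0, 0, 0]], [91, [0, 0, 0], [0, 0, 0]], [91, [0, 0, 0], [0, 0, 0]]]'

```text
time_s: 16.6
ee_pos: [543.6, 220.6, 42.5]
ee_rot: [-179.8, 45.0, 83.8]
force: [-1.2, -0.0, -0.2]
gripper_width: 90.6
gripper_force: 0.0
```

```bash
cat >> h.py <<'E'
def grasp():
    s=state();M=Ro.from_euler('xyz',s['ee_rot'],degrees=True).as_matrix();return s['ee_pos']-50.6*M[:,2],M,s
def loc(p,G):
    return (Ro.from_euler('z',-p[2]).apply(G-[p[0],p[1],0])).round(1)
E
python3 - <<'E'
from h import *
s,c=np.load("p.npy");G,M,st=grasp();print(G,loc(c,G),M.round(3).tolist(),st['force'])
E
```

```text
[547.64899053 256.19395034  78.31002436] [120.9  -1.5  78.3] [[0.076, 0.994, -0.08], [0.703, -0.11, -0.703], [-0.707, -0.003, -0.707]] [-1.15543917 -0.04151586 -0.21213729]
```

Emit:
move_arm --grip_force 8 --motion '[[70, [0, 0, -0.17], [0, 0, 0]], [60, [0, 0, 0], [0, 0, 0]], [54, [0, 0, 0], [0, 0, 0]], [54, [0, 0, 0], [0, 0, 0]], [54, [0, 0, 0], [0, 0, 0]], [54, [0, 0, 0], [0, 0, 0]], [54, [0, 0, 0], [0, 0, 0]], [54, [0, 0, 0], [0, 0, 0]]]'

```text
time_s: 17.27
ee_pos: [543.7, 221.5, 37.7]
ee_rot: [-179.8, 45.1, 83.9]
force: [-1.2, 1.4, 2.3]
gripper_width: 56.4
gripper_force: 8.0
```

Emit:
move_arm --grip_force 35 --motion '[[50, [0, 0, 0], [0, 0, 0]], [50, [0, 0, 0], [0, 0, 0]], [50, [0, 0, 0], [0, 0, 0]], [50, [-0.009, -0.08, 0], [0, 0, 0]], [50, [-0.009, -0.08, 0], [0, 0, 0]], [50, [0, 0, 0.1], [0, 0, 0]], [50, [0, 0, 0.3], [0, 0, 0]], [50, [0, 0, 0.6], [0, 0, 0]], [50, [0, 0, 1], [0, 0, 0]], [50, [0, 0, 1], [0, 0, 0]], [50, [0, 0, 1], [0, 0, 0]]]'

```text
time_s: 18.18
ee_pos: [543.2, 216.9, 139.7]
ee_rot: [-179.8, 45.1, 83.9]
force: [0.4, 0.2, -1.1]
gripper_width: 55.6
gripper_force: 35.0
```

Run:
```python
from h import *
s,c=np.load("p.npy");G,M,st=grasp();print(G,loc(c,G),st['force'],st['torque'],st['gripper_width'],st['ee_rot'])
g=cv2.GaussianBlur(cv2.cvtColor(grab_frame("scene"),cv2.COLOR_BGR2GRAY),(3,3),0)
from fit import W
# predicted plate tail (pin ends) and visible brightness
for x in(15,19):
  for y in(-38,38): print(x,y,proj("scene",W(c,(x-4,y,G[2])))[0].round(1))
```

```text
[547.16905339 252.51393039 175.43944743] [117.2  -1.4 175.4] [ 0.41959758  0.16709083 -1.09773505] [ 0.53778049 -0.02636983 -0.00151167] 55.556580315827134 [-179.76655625   45.07652566   83.91345187]
15 -38 [387.8 182.9]
15 38 [376.8 165.7]
19 -38 [389.3 182.8]
19 38 [378.3 165.6]
```

Emit:
move_arm --motion '[[50, [0, -0.485, 0.136], [0.932, -0.103, 0]], [50, [0, -0.485, 0.136], [0.932, -0.103, 0]], [50, [0, -0.485, 0.136], [0.932, -0.103, 0]], [50, [0, -0.485, 0.136], [0.932, -0.103, 0]], [50, [0, -0.485, 0.136], [0.932, -0.103, 0]], [50, [0, -0.485, 0.136], [0.932, -0.103, 0]], [50, [0, -0.485, 0.136], [0.932, -0.103, 0]], [50, [0, -0.485, 0.136], [0.932, -0.103, 0]], [50, [0, -0.485, 0.136], [0.932, -0.103, 0]], [50, [0, -0.485, 0.136], [0.932, -0.103, 0]], [50, [0, -0.485, 0.136], [0.932, -0.103, 0]], [50, [0, -0.485, 0.136], [0.932, -0.103, 0]]]'

```text
time_s: 19.23
ee_pos: [542.8, 70.7, 179.9]
ee_rot: [180.0, -0.1, 83.9]
force: [-0.1, -0.7, -1.8]
gripper_width: 55.9
gripper_force: 35.0
```

Emit:
move_arm --motion '[[50, [0, -0.485, 0.136], [0.932, -0.103, 0]], [50, [0, -0.485, 0.136], [0.932, -0.103, 0]], [50, [0, -0.485, 0.136], [0.932, -0.103, 0]], [50, [0, -0.485, 0.136], [0.932, -0.103, 0]], [50, [0, -0.485, 0.136], [0.932, -0.103, 0]], [50, [0, -0.485, 0.136], [0.932, -0.103, 0]], [50, [0, -0.485, 0.136], [0.932, -0.103, 0]], [50, [0, -0.485, 0.136], [0.932, -0.103, 0]], [50, [0, -0.485, 0.136], [0.932, -0.103, 0]], [50, [0, -0.485, 0.136], [0.932, -0.103, 0]], [50, [0, -0.485, 0.136], [0.932, -0.103, 0]], [50, [0, -0.485, 0.136], [0.932, -0.103, 0]], [50, [0, 0, 0], [0, 0, -0.53]], [50, [0, 0, 0], [0, 0, 0]], [50, [0, 0, 0], [0, 0, 0]]]'

```text
time_s: 20.48
ee_pos: [542.6, -73.8, 219.7]
ee_rot: [179.9, -44.9, 81.9]
force: [0.2, 0.0, -0.9]
gripper_width: 55.7
gripper_force: 35.0
```

Run:
```python
from h import *
s,c=np.load("p.npy");G,M,st=grasp();print(G,loc(s,G),st['force'],st['torque'],st['gripper_width'],st['ee_rot'],st['qpos'].round(1));print(M.round(3).tolist(),np.cos(s[2]),np.sin(s[2]))
```

```text
[ 537.43461099 -109.08995767  255.59255333] [ -0.9   2.9 255.6] [ 0.19289802  0.00961117 -0.85158246] [-0.58838685  0.1628645  -0.04962432] 55.70423673135434 [179.87401189 -44.88195477  81.86634269] [-34.3  23.7  91.8  39.4  88.5 -35.8]
[[0.1, 0.99, 0.102], [0.701, -0.143, 0.698], [0.706, 0.002, -0.709]] 0.14645887928667284 0.9892167591979484
```

Emit:
move_arm --motion '[[50, [0.115, 0.02, -0.4], [0, 0, 0]], [50, [0, 0, -0.6], [0, 0, 0]], [50, [0, 0, -0.6], [0, 0, 0]], [50, [0, 0, -0.6], [0, 0, 0]], [50, [0, 0, 0], [0, 0, 0]], [50, [0, 0, 0], [0, 0, 0]]]'

```text
time_s: 20.98
ee_pos: [545.9, -72.4, 163.8]
ee_rot: [-180.0, -45.0, 81.8]
force: [0.7, -0.8, -0.7]
gripper_width: 55.6
gripper_force: 35.0
```

Run:
```python
from h import *
from fit import W
s,c=np.load("p.npy");G,M,st=grasp();print(G,loc(s,G),st['ee_rot'])
# plate axes in world from tool: tool dir makes 45deg with plate; y=tool y
up=(M[:,0]-M[:,2])/2**.5;yv=-M[:,1];print("up",up.round(3),"y",yv.round(3))
o=np.zeros((600,800,3),np.uint8)
for n,w,k,off in(("scene",(238,160,70,100),6,0),("top",(250,185,63,65),6,422)):
    i=cv2.resize(grab_frame(n)[w[1]:w[1]+w[3],w[0]:w[0]+w[2]],None,fx=k,fy=k,interpolation=cv2.INTER_CUBIC)
    i=cv2.convertScaleAbs(i,alpha=1.7)
    P=lambda q:tuple(int(v) for v in((proj(n,q)[0]+.5-w[:2])*k).round())
    if n=="scene":
        for sy in(38,-38):cv2.circle(i,P(G-105*up+sy*yv),3,(0,0,255),1)
    for sy in(31,-31,39,-39):
        cv2.polylines(i,[np.array([P(W(s,q)) for q in[(-14,sy,73),(-5.2,sy,62),(-5.2,sy,45),(5.2,sy,45),(5.2,sy,62),(14,sy,73)]])],False,(0,255,255) if sy<0 else (255,255,0),1)
    i=i[:600,:378 if off else 420];o[:i.shape[0],off:off+i.shape[1]]=i
cv2.imwrite("pics/e7.png",o)
```

```text
[ 540.7960979  -107.79360262  199.54479143] [  0.9  -0.2 199.5] [-179.98207824  -44.98486696   81.808942  ]
up [0. 0. 1.] y [-0.99   0.142  0.   ]
```

View pics/e7.png

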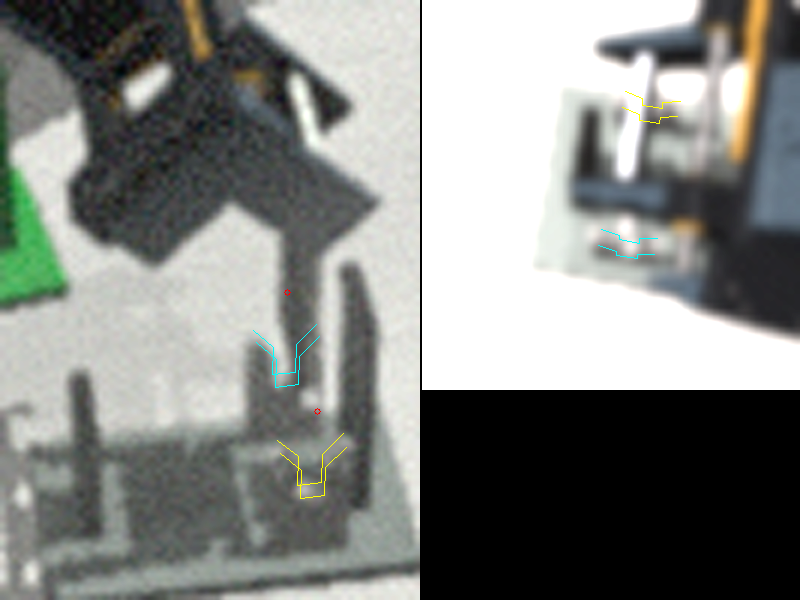

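The last picture shows the plate upright. Its near pin is at (308,397), roughly over its slot at (312,490) and well inside the flared mouth. Lowering while watching the force.

Emit:
move_arm --motion '[[50, [0, 0.03, -0.3], [0, 0, 0]], [50, [0, 0, -0.3], [0, 0, 0]], [50, [0, 0, -0.2], [0, 0, 0]], [50, [0, 0, 0], [0, 0, 0]]]'

```text
time_s: 21.42
ee_pos: [545.4, -72.4, 142.9]
ee_rot: [-179.9, -45.0, 81.7]
force: [-0.1, 0.4, -1.3]
gripper_width: 55.6
gripper_force: 35.0
```

Emit:
move_arm --motion '[[50, [0, 0, -0.1], [0, 0, 0]], [50, [0, 0, -0.1], [0, 0, 0]], [50, [0, 0, 0], [0, 0, 0]]]'

```text
time_s: 21.67
ee_pos: [546.0, -72.6, 138.8]
ee_rot: [179.9, -44.9, 81.8]
force: [0.6, 0.1, -1.0]
gripper_width: 55.7
gripper_force: 35.0
```

Emit:
move_arm --motion '[[50, [0, 0, -0.1], [0, 0, 0]], [50, [0, 0, -0.1], [0, 0, 0]], [50, [0, 0, 0], [0, 0, 0]]]'

```text
time_s: 21.92
ee_pos: [545.9, -72.6, 133.7]
ee_rot: [180.0, -44.9, 81.8]
force: [0.0, -0.5, -0.8]
gripper_width: 55.9
gripper_force: 35.0
```

Emit:
move_arm --motion '[[50, [0, 0, -0.1], [0, 0, 0]], [50, [0, 0, -0.1], [0, 0, 0]], [50, [0, 0, 0], [0, 0, 0]]]'

```text
time_s: 22.17
ee_pos: [545.9, -72.6, 128.6]
ee_rot: [180.0, -44.9, 81.8]
force: [0.5, 0.8, -0.9]
gripper_width: 55.5
gripper_force: 35.0
```

Emit:
move_arm --motion '[[50, [0, 0, -0.1], [0, 0, 0]], [50, [0, 0, 0], [0, 0, 0]]]'

```text
time_s: 22.33
ee_pos: [545.9, -72.6, 126.3]
ee_rot: [179.9, -44.9, 81.8]
force: [0.1, 0.3, -1.1]
gripper_width: 55.9
gripper_force: 35.0
```

Emit:
move_arm --motion '[[50, [0, 0, -0.1], [0, 0, 0]], [50, [0, 0, 0], [0, 0, 0]]]'

```text
time_s: 22.5
ee_pos: [545.9, -72.6, 123.8]
ee_rot: [179.9, -44.9, 81.8]
force: [-0.1, -0.0, -1.5]
gripper_width: 55.7
gripper_force: 35.0
```

Emit:
move_arm --motion '[[50, [0, 0, -0.1], [0, 0, 0]], [50, [0, 0, 0], [0, 0, 0]]]'

```text
time_s: 22.67
ee_pos: [545.9, -72.6, 121.3]
ee_rot: [179.9, -44.9, 81.8]
force: [-0.6, -0.4, -1.4]
gripper_width: 55.5
gripper_force: 35.0
```

Emit:
move_arm --motion '[[50, [0, 0, -0.08], [0, 0, 0]], [50, [0, 0, 0], [0, 0, 0]]]'

```text
time_s: 22.83
ee_pos: [546.2, -72.6, 119.9]
ee_rot: [179.9, -45.0, 81.8]
force: [-0.4, -1.0, 0.5]
gripper_width: 55.7
gripper_force: 35.0
```

Emit:
move_arm --motion '[[50, [0, 0, -0.08], [0, 0, 0]], [50, [0, 0, 0], [0, 0, 0]]]'

```text
time_s: 23.0
ee_pos: [546.3, -72.3, 119.8]
ee_rot: [179.8, -45.1, 81.9]
force: [-2.0, -1.8, 9.0]
gripper_width: 55.7
gripper_force: 35.0
```

Emit:
move_arm --motion '[[50, [0, 0, -0.08], [0, 0, 0]], [50, [0, 0, 0], [0, 0, 0]]]'

```text
time_s: 23.17
ee_pos: [546.3, -71.9, 119.6]
ee_rot: [179.7, -45.2, 82.0]
force: [-2.9, -2.2, 16.7]
gripper_width: 55.7
gripper_force: 35.0
```

Seated: contact came at the predicted pin height, and the force rises steadily. I'll relieve the press, lean it 11° about the pins and release.

Emit:
move_arm --motion '[[50, [0, 0, 0.1], [0, 0, 0]], [50, [0.019, 0.126, -0.081], [-0.68, 0.1, 0]], [50, [0.019, 0.126, -0.081], [-0.68, 0.1, 0]], [50, [0.019, 0.126, -0.081], [-0.68, 0.1, 0]], [50, [0.019, 0.126, -0.081], [-0.68, 0.1, 0]], [50, [0, 0, 0], [0, 0, 0]]]'

```text
time_s: 23.67
ee_pos: [548.3, -58.7, 111.5]
ee_rot: [179.8, -33.8, 82.0]
force: [0.4, -0.2, -0.8]
gripper_width: 55.5
gripper_force: 35.0
```

Emit:
move_arm --grip_force 10 --motion '[[50, [0, 0, -0.05], [0, 0, 0]], [50, [0, 0, 0], [0, 0, 0]], [58, [0, 0, 0], [0, 0, 0]], [62, [0, 0, 0], [0, 0, 0]], [75, [0, 0, 0], [0, 0, 0]], [91, [0, 0, 0], [0, 0, 0]], [91, [0, 0, 0], [0, 0, 0]], [91, [0, 0, 0], [0, 0, 0]], [91, [0, 0, 0], [0, 0, 0]]]'

```text
time_s: 24.42
ee_pos: [547.9, -60.1, 108.6]
ee_rot: [180.0, -33.9, 81.8]
force: [0.3, 0.6, 0.4]
gripper_width: 90.1
gripper_force: 0.0
```

Run:
```python
from h import *
s,c=np.load("p.npy");G,M,st=grasp();print(G,loc(s,G),st['force'],st['gripper_width'],st['ee_rot'],loc(s,st['ee_pos']))
```

```text
[543.86524224 -88.072585   150.60028376] [ 20.8  -0.4 150.6] [0.3483766  0.57921598 0.43218117] 90.0908981060989 [179.96495531 -33.94328057  81.77264054] [ 49.1  -0.3 108.6]
```

Emit:
move_arm --motion '[[91, [0, 0, 0.3], [0, 0, 0]], [91, [0, 0, 0.7], [0, 0, 0]], [91, [0, 0, 1], [0, 0, 0]], [91, [0, 0, 1], [0, 0, 0]], [91, [0, 0, 1], [0, 0, 0]], [91, [0, 0, 0.8], [0, 0, 0]], [91, [0, 0, 0], [0, 0, 0]]]'

```text
time_s: 25.0
ee_pos: [550.0, -60.6, 233.8]
ee_rot: [179.3, -33.8, 82.1]
force: [1.5, -1.0, 0.7]
gripper_width: 90.7
gripper_force: 0.0
```

Emit:
move_arm --motion '[[91, [0, 0, 0], [-0.927, 0.137, 0]], [91, [0, 0, 0], [-0.927, 0.137, 0]], [91, [0, 0, 0], [-0.927, 0.137, 0]], [91, [0, 0, 0], [-0.927, 0.137, 0]], [91, [0, 0, 0], [-0.927, 0.137, 0]], [91, [0, 0, 0], [-0.927, 0.137, 0]], [91, [0, 0, 0], [-0.927, 0.137, 0]], [91, [0, 0, 0], [-0.927, 0.137, 0]], [91, [0, 0, 0], [-0.927, 0.137, 0]], [91, [0, 0, 0], [-0.927, 0.137, 0]], [91, [0, 0, 0], [-0.927, 0.137, 0]], [91, [0, 0, 0], [-0.927, 0.137, 0]], [91, [0, 0, 0], [-0.927, 0.137, 0]], [91, [0, 0, 0], [-0.927, 0.137, 0]], [91, [0, 0, 0], [-0.927, 0.137, 0]], [91, [0, 0, 0], [-0.927, 0.137, 0]], [91, [0, 0, 0], [-0.927, 0.137, 0]], [91, [0, 0, 0], [-0.927, 0.137, 0]], [91, [0, 0, 0], [-0.927, 0.137, 0]], [91, [0, 0, 0], [-0.927, 0.137, 0]]]'

```text
time_s: 26.67
ee_pos: [547.8, -59.7, 228.6]
ee_rot: [-179.8, 41.2, 81.9]
force: [-0.6, -0.8, 0.7]
gripper_width: 91.2
gripper_force: 0.0
```

```bash
cat > chk.py <<'E'
from h import *
from fit import W
s,c=np.load("p.npy")
def plate(name,ang):  # profile darkness across the plate at several distances along it
    g=cv2.GaussianBlur(cv2.cvtColor(grab_frame(name),cv2.COLOR_BGR2GRAY),(3,3),0)
    a=np.radians(ang)
    for t in(60,80,100,115,124,135):
        P=[W(s,(t*np.cos(a)-n*np.sin(a),-28,50+t*np.sin(a)+n*np.cos(a))) for n in range(-24,25,3)]
        q=proj(name,P);print(t,q[8].round(0),[int(g[int(round(v)),int(round(u))]) for u,v in q])
if __name__=="__main__":
    G,M,st=grasp();print("P",loc(s,st['ee_pos']),"G",loc(s,G),"dir",loc(np.array([0,0,s[2]]),M[:,2]*100),"ty",M[:,1].round(3),st['qpos'].round(0))
    import sys; plate("scene",float(sys.argv[1]))
E
python3 chk.py 78
```

```text
P [ 4.950e+01 -1.000e-01  2.286e+02] G [ 8.280e+01 -1.000e-01  2.667e+02] dir [-65.9   0.1 -75.2] ty [ 0.99  -0.144 -0.003] [ 16.  23.  89. -37.  88.  32.]
60 [294. 221.] [114, 85, 75, 60, 48, 46, 49, 59, 56, 48, 44, 43, 44, 42, 46, 56, 71]
80 [296. 215.] [121, 127, 127, 120, 98, 67, 50, 59, 58, 52, 49, 47, 45, 46, 48, 53, 63]
100 [298. 208.] [71, 73, 72, 70, 72, 74, 73, 67, 60, 53, 50, 50, 49, 47, 48, 52, 62]
115 [300. 204.] [83, 77, 74, 73, 78, 80, 80, 76, 67, 53, 50, 50, 50, 51, 52, 57, 66]
124 [301. 201.] [114, 116, 112, 105, 94, 91, 89, 93, 99, 71, 52, 47, 48, 51, 50, 53, 64]
135 [302. 197.] [114, 114, 115, 116, 117, 123, 124, 125, 127, 131, 115, 81, 55, 49, 48, 52, 66]
```

The leaning profile matches the 12° line, so the plate is leaning on the tall rest. Approaching afresh from the tall-rest side.

Emit:
move_arm --grip_force 5 --motion '[[91, [0, 0, -0.6], [0, 0, 0]], [91, [0, 0, -0.6], [0, 0, 0]], [91, [0, 0, -0.6], [0, 0, 0]], [91, [-0.044, -0.295, -0.34], [0, 0, 0]], [91, [-0.044, -0.295, -0.34], [0, 0, 0]], [91, [-0.044, -0.295, -0.34], [0, 0, 0]], [91, [-0.044, -0.295, -0.34], [0, 0, 0]], [91, [-0.044, -0.295, -0.34], [0, 0, 0]], [91, [-0.044, -0.295, -0.34], [0, 0, 0]], [91, [-0.044, -0.295, -0.34], [0, 0, 0]], [91, [-0.044, -0.295, -0.34], [0, 0, 0]], [91, [0, 0, 0], [0, 0, 0]], [91, [0, 0, 0], [0, 0, 0]]]'

```text
time_s: 27.8
ee_pos: [538.8, -119.5, 115.4]
ee_rot: [-179.7, 41.0, 81.8]
force: [-0.3, 0.2, -0.1]
gripper_width: 91.0
gripper_force: 0.0
```

```bash
python3 chk.py 78|head -1; python3 -c "
from workcell import *;print(state()['force'])"
```

```text
P [-11.    0.  115.4] G [ 2.220e+01 -1.000e-01  1.535e+02] dir [-65.7   0.2 -75.4] ty [ 0.989 -0.145 -0.004] [ 11.  27. 100. -40.  73.  38.]
[-0.36913072 -0.85432035  0.19598734]
```

Emit:
move_arm --grip_force 6 --motion '[[75, [0, 0, 0], [0, 0, 0]], [62, [0, 0, 0], [0, 0, 0]], [54, [0, 0, 0], [0, 0, 0]], [54, [0, 0, 0], [0, 0, 0]], [54, [0, 0, 0], [0, 0, 0]], [54, [0, 0, 0], [0, 0, 0]], [54, [0, 0, 0], [0, 0, 0]]]'

```text
time_s: 28.43
ee_pos: [539.3, -118.9, 115.9]
ee_rot: [-179.8, 41.0, 81.8]
force: [-0.2, 0.6, 0.8]
gripper_width: 56.3
gripper_force: 6.0
```

```bash
cat > swing.py <<'E'
from h import *
import sys
s,c=np.load("p.npy");G,M,st=grasp();P=loc(s,st['ee_pos']);print(P,st['gripper_width'],st['force'])
C=np.array([1.0,50.]);st_,n=float(sys.argv[1]),int(sys.argv[2])
r=P[[0,2]]-C;z=complex(*r)
for k in range(n):
    d=z*(np.exp(1j*np.radians(st_*(k+1)))-np.exp(1j*np.radians(st_*k)))/25
    print([round(d.real*np.cos(s[2]),3),round(d.real*np.sin(s[2]),3),round(d.imag,3)],end=" ")
E
python3 swing.py 2.5 32
```

```text
[-10.4  -0.3 115.9] 56.30052299088955 [-0.19282801  0.56066348  0.8450268 ]
[np.float64(-0.017), np.float64(-0.113), np.float64(-0.022)] [np.float64(-0.017), np.float64(-0.112), np.float64(-0.027)] [np.float64(-0.016), np.float64(-0.111), np.float64(-0.032)] [np.float64(-0.016), np.float64(-0.109), np.float64(-0.037)] [np.float64(-0.016), np.float64(-0.108), np.float64(-0.042)] [np.float64(-0.016), np.float64(-0.106), np.float64(-0.047)] [np.float64(-0.015), np.float64(-0.104), np.float64(-0.051)] [np.float64(-0.015), np.float64(-0.101), np.float64(-0.056)] [np.float64(-0.015), np.float64(-0.099), np.float64(-0.06)] [np.float64(-0.014), np.float64(-0.096), np.float64(-0.065)] [np.float64(-0.014), np.float64(-0.093), np.float64(-0.069)] [np.float64(-0.013), np.float64(-0.09), np.float64(-0.073)] [np.float64(-0.013), np.float64(-0.087), np.float64(-0.077)] [np.float64(-0.012), np.float64(-0.084), np.float64(-0.08)] [np.float64(-0.012), np.float64(-0.08), np.float64(-0.084)] [np.float64(-0.011), np.float64(-0.076), np.float64(-0.088)] [np.float64(-0.011), np.float64(-0.073), np.float64(
[... 215 characters left out ...]
t64(-0.056), np.float64(-0.102)] [np.float64(-0.008), np.float64(-0.051), np.float64(-0.105)] [np.float64(-0.007), np.float64(-0.047), np.float64(-0.107)] [np.float64(-0.006), np.float64(-0.042), np.float64(-0.109)] [np.float64(-0.006), np.float64(-0.037), np.float64(-0.11)] [np.float64(-0.005), np.float64(-0.033), np.float64(-0.112)] [np.float64(-0.004), np.float64(-0.028), np.float64(-0.113)] [np.float64(-0.003), np.float64(-0.023), np.float64(-0.114)] [np.float64(-0.003), np.float64(-0.018), np.float64(-0.115)] [np.float64(-0.002), np.float64(-0.013), np.float64(-0.116)] [np.float64(-0.001), np.float64(-0.008), np.float64(-0.116)] [np.float64(-0.0), np.float64(-0.003), np.float64(-0.117)]
```

Emit:
move_arm --grip_force 20 --motion '[[50, [0, 0, 0], [0, 0, 0]], [50, [0, 0, -0.04], [0, 0, 0]], [50, [-0.017, -0.113, -0.022], [0.618, -0.091, 0]], [50, [-0.017, -0.112, -0.027], [0.618, -0.091, 0]], [50, [-0.016, -0.111, -0.032], [0.618, -0.091, 0]], [50, [-0.016, -0.109, -0.037], [0.618, -0.091, 0]], [50, [-0.016, -0.108, -0.042], [0.618, -0.091, 0]], [50, [-0.016, -0.106, -0.047], [0.618, -0.091, 0]], [50, [-0.015, -0.104, -0.051], [0.618, -0.091, 0]], [50, [-0.015, -0.101, -0.056], [0.618, -0.091, 0]], [50, [0, 0, 0], [0, 0, 0]]]'

```text
time_s: 29.35
ee_pos: [535.9, -142.2, 107.9]
ee_rot: [-180.0, 21.0, 81.6]
force: [-1.0, 0.0, 4.9]
gripper_width: 55.8
gripper_force: 20.0
```

```bash
python3 swing.py 2.5 0; python3 chk.py 98|head -1
```

```text
[-33.9  -0.4 107.9] 55.834800662147735 [-1.03463982e+00  9.06463189e-04  4.88186689e+00]
P [-33.9  -0.4 107.9] G [-15.8  -0.4 155.1] dir [-35.8   0.  -93.4] ty [ 0.989 -0.147 -0.   ] [ -2.  21. 101. -24.  63.  18.]
```

Emit:
move_arm --motion '[[50, [-0.015, -0.099, -0.06], [0.618, -0.091, 0]], [50, [-0.014, -0.096, -0.065], [0.618, -0.091, 0]], [50, [-0.014, -0.093, -0.069], [0.618, -0.091, 0]], [50, [-0.013, -0.09, -0.073], [0.618, -0.091, 0]], [50, [-0.013, -0.087, -0.077], [0.618, -0.091, 0]], [50, [-0.012, -0.084, -0.08], [0.618, -0.091, 0]], [50, [-0.012, -0.08, -0.084], [0.618, -0.091, 0]], [50, [-0.011, -0.076, -0.088], [0.618, -0.091, 0]], [50, [0, 0, 0], [0, 0, 0]]]'

```text
time_s: 30.15
ee_pos: [533.6, -160.2, 92.8]
ee_rot: [-180.0, 1.1, 81.7]
force: [-0.4, -1.9, 8.4]
gripper_width: 55.7
gripper_force: 20.0
```

```bash
python3 chk.py 118|head -1
```

```text
P [-52.   -0.8  92.8] G [-51.   -0.8 143.4] dir [  -2.    0. -100.] ty [ 0.99  -0.144 -0.   ] [-17.  21. 100.  -1.  59.  -8.]
```

Emit:
move_arm --motion '[[50, [-0.011, -0.073, -0.071], [0.618, -0.091, 0]], [50, [-0.01, -0.069, -0.084], [0.618, -0.091, 0]], [50, [-0.01, -0.064, -0.097], [0.618, -0.091, 0]], [50, [-0.009, -0.06, -0.1], [0.618, -0.091, 0]], [50, [-0.008, -0.056, -0.102], [0.618, -0.091, 0]], [50, [-0.008, -0.051, -0.105], [0.618, -0.091, 0]], [50, [-0.007, -0.047, -0.107], [0.618, -0.091, 0]], [50, [-0.006, -0.042, -0.109], [0.618, -0.091, 0]], [50, [0, 0, 0], [0, 0, 0]]]'

```text
time_s: 30.95
ee_pos: [531.9, -171.4, 71.8]
ee_rot: [-179.9, -18.9, 81.6]
force: [-0.5, -3.3, 5.1]
gripper_width: 55.8
gripper_force: 20.0
```

```bash
python3 chk.py 138|head -1
```

```text
P [-63.3  -0.7  71.8] G [-79.7  -0.8 119.6] dir [ 32.4   0.2 -94.6] ty [ 0.989 -0.145 -0.001] [-30.  26.  98.  19.  65. -32.]
```

Emit:
move_arm --motion '[[50, [-0.006, -0.037, -0.11], [0.618, -0.091, 0]], [50, [-0.005, -0.033, -0.112], [0.618, -0.091, 0]], [50, [-0.004, -0.028, -0.113], [0.618, -0.091, 0]], [50, [-0.003, -0.023, -0.114], [0.618, -0.091, 0]], [50, [-0.003, -0.018, -0.115], [0.618, -0.091, 0]], [50, [-0.002, -0.013, -0.116], [0.618, -0.091, 0]], [50, [0, 0, 0], [0, 0, 0]]]'

```text
time_s: 31.58
ee_pos: [530.9, -173.6, 54.0]
ee_rot: [-179.8, -34.0, 81.6]
force: [0.9, -1.6, 1.4]
gripper_width: 55.8
gripper_force: 20.0
```

```bash
python3 chk.py 153|head -1; python3 swing.py 1 8
```

```text
P [-65.7  -0.   54. ] G [-94.   -0.2  96. ] dir [ 55.9   0.4 -82.9] ty [ 0.99  -0.144 -0.003] [-38.  33.  96.  31.  72. -45.]
[-65.5  -0.1  54.6] 56.03568072366837 [-0.16624905 -1.3976357  -1.61538449]
[np.float64(-0.0), np.float64(-0.003), np.float64(-0.046)] [np.float64(-0.0), np.float64(-0.002), np.float64(-0.046)] [np.float64(-0.0), np.float64(-0.001), np.float64(-0.047)] [np.float64(-0.0), np.float64(-0.0), np.float64(-0.047)] [np.float64(0.0), np.float64(0.0), np.float64(-0.047)] [np.float64(0.0), np.float64(0.001), np.float64(-0.047)] [np.float64(0.0), np.float64(0.002), np.float64(-0.046)] [np.float64(0.0), np.float64(0.003), np.float64(-0.046)]
```

Emit:
move_arm --motion '[[50, [0, -0.003, -0.046], [0.247, -0.036, 0]], [50, [0, -0.002, -0.046], [0.247, -0.036, 0]], [50, [0, -0.001, -0.047], [0.247, -0.036, 0]], [50, [0, 0, -0.047], [0.247, -0.036, 0]], [50, [0, 0, -0.047], [0.247, -0.036, 0]], [50, [0, 0, 0], [0, 0, 0]]]'

```text
time_s: 32.13
ee_pos: [530.6, -173.5, 49.2]
ee_rot: [-179.9, -39.1, 81.7]
force: [0.5, -0.5, -2.1]
gripper_width: 55.7
gripper_force: 20.0
```

Emit:
move_arm --motion '[[50, [0, 0, -0.047], [0.247, -0.036, 0]], [50, [0, 0, 0], [0, 0, 0]]]'

```text
time_s: 32.3
ee_pos: [530.8, -173.5, 48.4]
ee_rot: [-179.9, -40.0, 81.7]
force: [0.1, -0.5, -1.3]
gripper_width: 55.5
gripper_force: 20.0
```

```bash
python3 chk.py 160|head -1; python3 swing.py 1 0
```

```text
P [-65.6   0.1  48.4] G [-98.2  -0.1  87.1] dir [ 64.3   0.3 -76.6] ty [ 0.99  -0.143 -0.001] [-40.  36.  95.  34.  76. -49.]
[-65.6   0.   48.6] 55.87035235004711 [-0.34667215 -0.01130697 -1.84753008]
```

Emit:
move_arm --motion '[[50, [0, 0, -0.03], [0.12, -0.018, 0]], [50, [0, 0, -0.03], [0.12, -0.018, 0]], [50, [0, 0, 0], [0, 0, 0]]]'

```text
time_s: 32.6
ee_pos: [531.2, -173.2, 48.4]
ee_rot: [179.9, -41.1, 81.8]
force: [-1.5, -0.7, 3.4]
gripper_width: 55.8
gripper_force: 20.0
```

Emit:
move_arm --motion '[[50, [0, 0, -0.03], [0.12, -0.018, 0]], [50, [0, 0, -0.03], [0.12, -0.018, 0]], [50, [0, 0, 0], [0, 0, 0]]]'

```text
time_s: 32.85
ee_pos: [531.3, -172.6, 48.6]
ee_rot: [179.9, -42.2, 81.9]
force: [-2.9, -0.2, 11.4]
gripper_width: 55.7
gripper_force: 20.0
```

On the low rest (the contact force is rising). Relieving and releasing.

Emit:
move_arm --grip_force 6 --motion '[[50, [0, 0, 0.08], [0, 0, 0]], [50, [0, 0, 0], [0, 0, 0]], [50, [0, 0, 0], [0, 0, 0]], [58, [0, 0, 0], [0, 0, 0]], [60, [0, 0, 0], [0, 0, 0]], [65, [0, 0, 0], [0, 0, 0]], [80, [0, 0, 0], [0, 0, 0]], [91, [0, 0, 0], [0, 0, 0]], [91, [0, 0, 0], [0, 0, 0]], [91, [0, 0, 0], [0, 0, 0]], [91, [0, 0, 0], [0, 0, 0]]]'

```text
time_s: 33.77
ee_pos: [531.1, -173.8, 47.6]
ee_rot: [180.0, -41.9, 81.8]
force: [-0.1, -1.1, 0.2]
gripper_width: 90.4
gripper_force: 0.0
```

Emit:
move_arm --motion '[[91, [-0.04, -0.25, 0.3], [0, 0, 0]], [91, [-0.06, -0.4, 0.48], [0, 0, 0]], [91, [-0.06, -0.4, 0.48], [0, 0, 0]], [91, [-0.06, -0.4, 0.48], [0, 0, 0]], [91, [-0.06, -0.4, 0.48], [0, 0, 0]], [91, [-0.06, -0.4, 0.48], [0, 0, 0]], [91, [-0.06, -0.4, 0.48], [0, 0, 0]], [91, [0, 0, 1], [0, 0, 0]], [91, [0, 0, 1], [0, 0, 0]], [91, [-0.5, 0, 0.5], [0, 0, 0]], [91, [-0.5, 0, 0.5], [0, 0, 0]], [91, [-1, 0, 0.3], [0, 0, 0]], [91, [-1, 0, 0.3], [0, 0, 0]], [91, [-1, 0, 0], [0, 0, 0]], [91, [0, 0, 0], [0, 0, 0]]]'

```text
time_s: 35.02
ee_pos: [416.3, -239.6, 217.8]
ee_rot: [-179.8, -41.9, 81.5]
force: [0.3, 0.0, 0.2]
gripper_width: 91.1
gripper_force: 0.0
```

```bash
python3 chk.py 160
python3 - <<'E'
from chk import *
# pin ends seen from the near side (y=-38) and far; brightness map round the predicted seated pin
g=cv2.cvtColor(grab_frame("scene"),cv2.COLOR_BGR2GRAY);np.set_printoptions(linewidth=200)
print([ (z,proj("scene",W(s,(0,-38,z)))[0].round(1).tolist()) for z in(50,60)])
u,v=proj("scene",W(s,(0,-38,50)))[0].astype(int);print(u-10,v-12);print(g[v-12:v+9,u-10:u+11])
t=grab_frame("top");cv2.imwrite("pics/topf.png",t)
for z in(0,): print(proj("top",W(s,(-110,0,90))))
gt=cv2.cvtColor(t,cv2.COLOR_BGR2GRAY)
for x in range(-140,20,8): 
    q=proj("top",[W(s,(x,y,50+max(0,-x)*.364)) for y in(-45,-38,-32,-26,-13,0,13,26,32,38,45)]);print(x,[int(gt[int(round(b)),int(round(a))]) for a,b in q])
E
```

```text
P [-147.7  103.7  217.8] G [-181.5  103.5  255.5] dir [ 66.7   0.3 -74.5] ty [ 0.989 -0.145 -0.003] [-53.  24.  89.  29.  98. -48.]
60 [267. 234.] [148, 148, 148, 147, 149, 146, 130, 125, 95, 67, 56, 55, 54, 54, 54, 55, 54]
80 [259. 233.] [145, 146, 141, 112, 104, 116, 117, 113, 84, 72, 77, 81, 81, 72, 60, 55, 55]
100 [252. 232.] [144, 145, 145, 146, 146, 147, 139, 109, 78, 58, 55, 55, 68, 68, 65, 68, 60]
115 [246. 231.] [144, 144, 145, 145, 145, 145, 138, 114, 90, 82, 91, 89, 89, 86, 83, 79, 80]
124 [243. 230.] [144, 145, 146, 143, 142, 138, 111, 98, 98, 108, 115, 115, 119, 115, 126, 126, 127]
135 [238. 230.] [110, 112, 123, 124, 126, 129, 128, 128, 127, 128, 128, 130, 130, 129, 128, 129, 129]
[(50, [289.5, 240.6]), (60, [289.6, 237.9])]
279 228
[[151 148 148 151 154 147 127  98  90  85  79  66  85 110 106  76  45  49  47  50  52]
 [148 147 147 149 150 148 136 106  89  83  77  68  75  88  87  65  46  48  48  47  48]
 [150 149 150 148 152 151 141 116  90  89  83  67  73  85  83  63  45  48  39  47  50]
 [148 150 149 152 151 148 147 110  87  89  87  67  78  87  84  65  44  45  47  43 
[... 1972 characters left out ...]
 69, 97, 114]
-76 [190, 147, 164, 197, 214, 216, 195, 157, 71, 109, 115]
-68 [190, 163, 146, 186, 210, 217, 169, 174, 82, 93, 116]
-60 [186, 151, 152, 208, 217, 216, 215, 166, 69, 93, 116]
-52 [183, 142, 157, 210, 217, 216, 216, 160, 73, 110, 117]
-44 [188, 141, 168, 211, 215, 216, 216, 141, 70, 93, 118]
-36 [183, 150, 145, 189, 208, 216, 176, 163, 80, 96, 91]
-28 [178, 138, 147, 206, 214, 216, 211, 160, 74, 66, 95]
-20 [169, 133, 144, 207, 217, 216, 216, 146, 86, 73, 110]
-12 [178, 124, 146, 189, 216, 216, 217, 188, 136, 83, 91]
-4 [169, 145, 127, 204, 200, 196, 197, 180, 144, 90, 96]
4 [163, 129, 158, 205, 119, 109, 129, 182, 151, 77, 108]
12 [173, 98, 79, 80, 98, 76, 78, 124, 107, 68, 99]
```

The plate lies bare face up at 20°, in line with the model. To make sure the pins are home, I'll press lightly on the tail with closed fingers; contact is expected at about reported z = 34.

Emit:
move_arm --motion '[[0, [0.407, 0.394, 0], [-0.863, 0.127, 0]], [0, [0.407, 0.394, 0], [-0.863, 0.127, 0]], [0, [0.407, 0.394, 0], [-0.863, 0.127, 0]], [0, [0.407, 0.394, 0], [-0.863, 0.127, 0]], [0, [0.407, 0.394, 0], [-0.863, 0.127, 0]], [0, [0.407, 0.394, 0], [-0.863, 0.127, 0]], [0, [0.407, 0.394, 0], [-0.863, 0.127, 0]], [0, [0.407, 0.394, 0], [-0.863, 0.127, 0]], [0, [0.407, 0.394, 0], [-0.863, 0.127, 0]], [0, [0.407, 0.394, 0], [-0.863, 0.127, 0]], [0, [0.407, 0.394, 0], [-0.863, 0.127, 0]], [0, [0.407, 0.394, 0], [-0.863, 0.127, 0]], [0, [0, 0, -1], [0, 0, 0]], [0, [0, 0, -1], [0, 0, 0]], [0, [0, 0, -1], [0, 0, 0]], [0, [0, 0, -1], [0, 0, 0]], [0, [0, 0, 0], [0, 0, 0]], [0, [0, 0, 0], [0, 0, 0]]]'

```text
time_s: 36.67
ee_pos: [542.7, -121.1, 116.1]
ee_rot: [-179.7, -0.0, 81.8]
force: [1.9, 0.1, 0.9]
gripper_width: 0.6
gripper_force: 0.0
```

```bash
python3 chk.py 160|head -1
```

```text
P [-12.   -4.  116.1] G [-12.   -4.2 166.7] dir [   0.     0.5 -100. ] ty [ 0.99  -0.143 -0.005] [-14.  20.  98.  -0.  63.  -6.]
```

Emit:
move_arm --motion '[[0, [-0.14, -0.02, -0.6], [0, 0, 0]], [0, [0, 0, -0.8], [0, 0, 0]], [0, [0, 0, -0.8], [0, 0, 0]], [0, [0, 0, -0.5], [0, 0, 0]], [0, [0, 0, -0.15], [0, 0, 0]], [0, [0, 0, 0], [0, 0, 0]], [0, [0, 0, 0], [0, 0, 0]]]'

```text
time_s: 37.3
ee_pos: [541.1, -122.6, 47.6]
ee_rot: [179.9, 0.0, 81.8]
force: [0.1, -0.5, 1.2]
gripper_width: 0.0
gripper_force: 0.0
```

Emit:
move_arm --motion '[[0, [0, 0, -0.08], [0, 0, 0]], [0, [0, 0, -0.08], [0, 0, 0]], [0, [0, 0, 0], [0, 0, 0]]]'

```text
time_s: 37.55
ee_pos: [540.0, -122.4, 42.4]
ee_rot: [-180.0, 0.0, 81.8]
force: [0.3, 0.3, -0.4]
gripper_width: 0.6
gripper_force: 0.0
```

Emit:
move_arm --motion '[[0, [0, 0, -0.06], [0, 0, 0]], [0, [0, 0, 0], [0, 0, 0]]]'

```text
time_s: 37.72
ee_pos: [539.6, -122.3, 40.4]
ee_rot: [-179.9, 0.0, 81.8]
force: [-0.7, 0.3, 0.2]
gripper_width: 0.4
gripper_force: 0.0
```

Emit:
move_arm --motion '[[0, [0, 0, -0.08], [0, 0, 0]], [0, [0, 0, -0.08], [0, 0, 0]], [0, [0, 0, 0], [0, 0, 0]]]'

```text
time_s: 37.97
ee_pos: [539.3, -122.2, 35.9]
ee_rot: [-179.9, 0.0, 81.8]
force: [-0.0, 0.1, -0.4]
gripper_width: 0.8
gripper_force: 0.0
```

Emit:
move_arm --motion '[[0, [0, 0, -0.06], [0, 0, 0]], [0, [0, 0, 0], [0, 0, 0]]]'

```text
time_s: 38.13
ee_pos: [539.5, -122.3, 34.6]
ee_rot: [-179.9, 0.0, 81.8]
force: [-0.9, 0.7, 0.9]
gripper_width: 0.3
gripper_force: 0.0
```

Emit:
move_arm --motion '[[0, [0, 0, -0.06], [0, 0, 0]], [0, [0, 0, 0], [0, 0, 0]]]'

```text
time_s: 38.3
ee_pos: [539.8, -122.4, 33.6]
ee_rot: [-179.9, 0.0, 81.8]
force: [-0.3, -0.2, 1.9]
gripper_width: 0.7
gripper_force: 1.0
```

Contact at 33.6–34, as predicted, so the pins are home. Lifting away and handing in.

Emit:
move_arm --motion '[[0, [0, 0, -0.04], [0, 0, 0]], [0, [0, 0, 0], [0, 0, 0]], [0, [0, 0, 0.2], [0, 0, 0]], [0, [0, 0, 0.6], [0, 0, 0]], [0, [0, 0, 1], [0, 0, 0]], [0, [0, 0, 1], [0, 0, 0]], [0, [0, 0, 1], [0, 0, 0]], [0, [0, 0, 1], [0, 0, 0]], [0, [0, 0, 1], [0, 0, 0]], [0, [-0.8, 0, 0.3], [0, 0, 0]], [0, [-0.8, 0, 0], [0, 0, 0]], [0, [-0.8, 0, 0], [0, 0, 0]], [0, [-0.8, 0, 0], [0, 0, 0]], [0, [-0.8, 0, 0], [0, 0, 0]], [0, [0, 0, 0], [0, 0, 0]], [0, [0, 0, 0], [0, 0, 0]]]'

```text
time_s: 39.63
ee_pos: [439.5, -122.3, 185.3]
ee_rot: [-180.0, 0.0, 81.7]
force: [0.4, 0.4, 0.0]
gripper_width: 0.7
gripper_force: 0.0
```

```bash
python3 chk.py 160 && python3 -c "
from workcell import *;print(job_done())"
```

```text
P [-28.3  97.9 185.3] G [-28.3  97.9 235.9] dir [  -0.    0. -100.] ty [ 0.99  -0.144 -0.   ] [-17.   7. 104.  -0.  69.  -9.]
60 [267. 234.] [141, 141, 141, 141, 141, 139, 125, 119, 89, 65, 55, 52, 50, 50, 51, 52, 52]
80 [259. 233.] [139, 139, 134, 107, 98, 111, 111, 106, 79, 68, 74, 77, 77, 68, 55, 51, 51]
100 [252. 232.] [137, 138, 138, 138, 138, 139, 133, 106, 75, 56, 53, 53, 65, 63, 59, 59, 54]
115 [246. 231.] [138, 138, 138, 138, 138, 138, 132, 108, 79, 60, 64, 65, 65, 71, 63, 58, 59]
124 [243. 230.] [139, 138, 139, 136, 136, 134, 105, 91, 91, 98, 104, 106, 100, 91, 79, 79, 75]
135 [238. 230.] [80, 78, 74, 74, 74, 77, 79, 80, 81, 83, 83, 100, 105, 103, 116, 116, 110]
the job is handed in; nothing more can be done
None
```

I handed the job in at about 40 s: the sole plate lies tread down on the low rest, a light press on its tail met it at the height expected with both pins home, and the robot is clear of everything; I got no verdict back.

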